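# Swap the gauged part and hold the probe lever at its third click

### The arm

A 6-joint arm with a two-finger parallel gripper is mounted at the origin on the work surface. World frame = base frame: x ahead of the robot, y to its left, z up, the work surface at z = 0. Lengths are in m, angles in rad, forces in N, time in s.
With the tool pointing down it reaches from about 0.35 to 0.875 m from the base axis. Payload 4.2 kg.
Tool frame: the origin (TCP) lies at the very end of the fingers, on their centre line; the grasp point (between the pads) lies 19 mm behind it; x points along the fingers, z is the direction in which the jaws open and shut, and the axes are right-handed (so a half turn about x gives the same grasp; the last joint's range is limited). The gripper opens to 87 mm and grips with 3 to 60 N. Pads are 19 mm wide; open, the fingers measure 117 mm over their backs; the gripper's body (75 mm by 190 mm) begins 51 mm behind the grasp point.
Start: joints at [-0.875, 0.385, 0.008, 0, -1.194, -0.259], TCP at [0.264, -0.566, 0.223] pointing down, gripper open.
Joint ranges: [-3.14, 3.14], [-1.21, 2.06], [-1.07, 1.41], [-3.16, 2.05], [-2.99, -0.16], [-3.1, 3.1]. Speed limits (rad/s): [2.79, 2.79, 3.14, 3.14, 3.14, 3.14].

### API

Orientations are given as a rotation vector (axis times angle).
In Python, from station import read_state, grab_frame, hand_in gives the robot as it stands.
- The arm moves only by the shell command python3 -m crank 'ROWS' [FORCE]. ROWS is JSON, a list of rows, each an object with "translation": the shift along the tool's x, y, z in m, a list of three; "dr": the turn, a rotation vector about the tool's x, y, z in rad, a list of three; "claw": the gripper's target within -1 to 1 (fully open at 1, half-way at 0, shut at -1). A call has 1 to 12 rows; each row shifts and turns the pose as measured when the row begins, along the tool's axes as they then stand; what a row does not reach is not made up. A row lasts 1/12 s, in which the tool goes at most 41.7 mm and 7.16 degrees, less where a joint would pass 70% of its speed; a pose out of reach is approached as far as the arm can. A call is refused whole if a number of a shift passes 0.0417 or a number of a turn 0.125, either way. A call with a gripper value outside its range is refused whole. The fingers move at their own pace and stop on an object; FORCE is the grip in N (left out, the last holds). Time passes only in rows, so rows that do not move let the fingers close. It gives the time, the measured TCP pose, the force and the opening at its end, in the units of the state.
- read_state(): the state, without advancing time (a new reading comes with each control period).
- grab_frame(name): name is "side" or "top"; returns a dict with "color" (480x640x3 uint8, red, green, blue), "range_z" (480x640 float32, m along the optical axis (not along the pixel's ray), 0 where there is no reading), "intrinsics" (3x3 intrinsics, pixels), "world_to_cam" (4x4, takes a point from world to camera coordinates). Camera axes: x right, y up, looking along -z (the intrinsics and any distortion apply to the point x, -y, -z); pixel columns grow to the right and rows downward; lengths in m; the calibration is good to about 2 mm. A picture is of the moment at which its call begins.
- hand_in(): hands the job in, once; it reports no verdict.
The state is a dict: "time": time; "joint_positions": joint angles; "joint_velocities": joint speeds; "tau": joint torques, N m; "tool_pos": TCP position; "tcp_rot": TCP orientation; "contact_force": force on the tool from outside, world axes, zero at the start; "moment": the same for the moment, N m; "finger_gap": finger opening in m.
Only numpy, scipy, OpenCV 4.12 (cv2) and the standard library are available. Lean on these libraries where they do the work, as an engineer would, in place of code of your own. Each camera call takes 0.05 s, during which the arm holds its last target.

### The job

Swap the two turned parts, so that the one waiting on the green stand stands upright in the nest of the gauging fixture and the one that was there stands upright in the nest of the stand; leave the lever alone until that is done. Then take the red knob, advance the spring-return lever clockwise by exactly three clicks from rest, never over a fourth, and finish still holding it there, for it springs back if you let go. Leave the mug, screwdriver, can and jar where they are.

Things in the scene. Friction and masses are not known exactly. Their poses are not given: they have to be found in the camera images.
- brass_part: Yellow brass turned part, upright, 60 mm tall: foot 40 mm diameter up to 22 mm, above that a plain cylinder of 36 mm diameter (grip there). About 0.4 kg (0.28 to 0.52). Origin at the centre of its underside, z up. It starts in one of the two nests, the steel part in the other; which is which varies.
- steel_part: Grey steel turned part of the same shape, size and mass as the brass one, origin at the centre of its underside, z up.
- fixture: Gauging fixture, bolted down: a dark steel plate 140 mm (its x) by 300 mm (its y) by 12 mm thick, origin at the centre of its underside. Its +y end carries the nest, its -y end the lever, with a small probe between them. White dots on the plate round the pivot are one click apart.
- probe_nose (a point): Nose of the probe: an aluminium bar 16 mm in diameter lying along the fixture's y, axis 41 mm above the bench, in a guide 34 mm square. The lever drives it along +y towards the nest, 33 mm per rad. It starts about 40 mm short of a part in the nest, is some 16 mm short at the third click, and senses without contact.
- detent (a point): Top of the brass click block, 48 mm above the bench, 61 mm to the fixture's +x of the pivot. Its spring plunger rides over the teeth of the lever's hub. The push at the knob sags from about 10 N to 4 N as it passes a tooth top and firms up sharply, by 3 to 6 N, at the next valley: each sag and firming up is one click felt.
- fixture_nest (a point): Centre of the floor of the fixture's nest, 12 mm above the bench: a steel ring with a lip 6 mm high, 64 mm outside and about 52 mm inside diameter, so a part's 40 mm foot fits with about 5 mm play all round. At (0, 100, 12) mm in the fixture's frame.
- stand: Green waiting stand, fixed: square block 90 x 90 x 12 mm, origin at the centre of its underside, with one nest in its middle.
- stand_nest (a point): Centre of the floor of the stand's nest, 12 mm above the bench, same ring as the fixture's nest. There is free bench round the stand and on the robot's side of the fixture for putting a part down meanwhile.
- pivot (a point): Point on the lever's vertical pivot axis, 80 mm above the bench (level with the middle of the knob); at (0, -80, 80) mm in the fixture's frame.
- knob (a point): Red upright knob at the end of the lever arm, 24 mm diameter, 49 mm tall (straight part 60 to 96 mm, top 102 mm above the bench); this point lies on its axis 80 mm above the bench, 110 mm from the pivot axis. Its x axis points outward along the arm; it turns with the lever. The arm under it (top 54 mm above the bench) is 16 mm wide and ends 4 mm beyond the knob's axis.
- lever (a joint): Lever angle, rad. 0 at rest against its stop, the arm pointing about to the fixture's -y; grows clockwise seen from above (towards the fixture's -x), stop at 1.2. A spring (about 8 N at the knob) pulls it back to 0 from anywhere. One click each 0.24: tooth tops at 0.12, 0.36, 0.60, 0.84, 1.08, valleys at 0.24, 0.48, 0.72, 0.96. Third click: past the tooth at 0.60, best in the valley at 0.72, short of 0.84.
- mug: White mug, 80 mm diameter, 90 mm tall, bystander; origin at the centre of its underside.
- screwdriver: Red-handled screwdriver 160 mm long lying on the bench, bystander; origin below its middle, x along it.
- can: Grey can, 56 mm diameter, 85 mm tall, bystander; origin at the centre of its underside.
- jar: Brown glass jar, 56 mm diameter, 70 mm tall, bystander; origin at the centre of its underside.
Not all that is in view belongs to the job. Of the things that look like the brass_part, the smallest one is meant.

How it is judged:
On the way, in this order (a step that is already met when the one before it is completed fails the run):
1. the two parts stand released in each other's nests, the lever still at rest (((horizontal distance between brass_part and fixture_nest below 0.008 m and z of brass_part in the frame of fixture_nest between -0.004 and 0.004 m and horizontal distance between steel_part and stand_nest below 0.008 m and z of steel_part in the frame of stand_nest between -0.004 and 0.004 m) or (horizontal distance between steel_part and fixture_nest below 0.008 m and z of steel_part in the frame of fixture_nest between -0.004 and 0.004 m and horizontal distance between brass_part and stand_nest below 0.008 m and z of brass_part in the frame of stand_nest between -0.004 and 0.004 m)) and distance of each of brass_part, steel_part from where it was at the start of the episode above 0.08 m and angle between each of brass_part, steel_part's own z axis and vertical below 0.08 rad and linear speed of each of brass_part, steel_part below 0.02 m/s and contact force between the fingers and brass_part below 0.1 N and contact force between the fingers and steel_part below 0.1 N and value of joint lever below 0.11 rad), for 0.2 s.
2. the lever has gone over its first click, moved by the fingers (value of joint lever above 0.14 rad and contact force between the fingers and lever above 0.5 N).
3. the lever is held by the fingers at the third click (value of joint lever between 0.615 and 0.825 rad and contact force between the fingers and lever above 1 N), for 0.4 s.
At the end, for the whole second after the job is handed in: Each part stands upright (within 0.08 rad), at rest and released, on the floor of the nest where the other one started (within 8 mm of its centre), and the fingers bear on the lever (over 1 N), which is still, past the third tooth and short of the fourth (0.615 to 0.825 rad) (all of step 3 and ((horizontal distance between brass_part and fixture_nest below 0.008 m and z of brass_part in the frame of fixture_nest between -0.004 and 0.004 m and horizontal distance between steel_part and stand_nest below 0.008 m and z of steel_part in the frame of stand_nest between -0.004 and 0.004 m) or (horizontal distance between steel_part and fixture_nest below 0.008 m and z of steel_part in the frame of fixture_nest between -0.004 and 0.004 m and horizontal distance between brass_part and stand_nest below 0.008 m and z of brass_part in the frame of stand_nest between -0.004 and 0.004 m)) and distance of each of brass_part, steel_part from where it was at the start of the episode above 0.08 m and angle between each of brass_part, steel_part's own z axis and vertical below 0.08 rad and linear speed of each of brass_part, steel_part below 0.02 m/s and contact force between the fingers and brass_part below 0.1 N and contact force between the fingers and steel_part below 0.1 N and velocity of joint lever between -0.1 and 0.1 rad/s); the arm keeps its last pose, push and grip.
It fails at once if the lever goes over a fourth click (value of joint lever above 0.87 rad).
It fails at once if the lever is advanced before the two parts are swapped (value of joint lever above 0.14 rad and not (distance of each of brass_part, steel_part from where it was at the start of the episode above 0.08 m)).
It fails at once if the mug, screwdriver, can or jar is moved or knocked over (distance of any of mug, screwdriver, can, jar from where it was at the start of the episode above 0.03 m or angle between any of mug, can, jar's own z axis and vertical above 0.3 rad).
It also fails if it takes over 72 s, if anything falls off the work surface, if the arm or the gripper's body presses on something with over 40 N, if the wrist force passes 120 N, or if a joint passes its speed limit or range.

## Working session

There is one attempt and no reset: what is moved stays moved. The work goes in short steps, Python scripts to look and compute and a shell command to move; the robot and the scene stay as the last step left them, time stands still between calls to the robot, and variables do not carry over. Pictures are saved under pics/ and viewed, and the job is handed in when it is done.

```bash
ls -la; mkdir -p pics; python3 - <<'E'
from station import read_state, grab_frame
import cv2,numpy as np
s=read_state()
for k,v in s.items(): print(k,np.round(v,4))
for n in("side","top"):
    f=grab_frame(n); np.savez(f"{n}0.npz",**f)
    cv2.imwrite(f"pics/{n}0.png",f["color"][:,:,::-1]); print(f["intrinsics"],f["world_to_cam"].round(4),[k for k in f])
E
```

```text
total 12
drwxr-xr-x  3 agent agent 4096 Dec  7 02:45 .
drwxr-xr-x 23 root  root  4096 Dec  7 02:45 ..
drwxr-xr-x  2 agent agent 4096 Dec  7 02:45 pics
time 0.0
joint_positions [-8.754e-01  3.856e-01  6.700e-03 -5.000e-04 -1.194e+00 -2.586e-01]
joint_velocities [ 0.0003 -0.0002 -0.0001 -0.0017 -0.0015 -0.0021]
tau [ 7.00000e-04 -3.90668e+01  1.87409e+01  4.22010e+00  1.09000e-02
 -2.00000e-04]
tool_pos [ 0.2642 -0.5658  0.2215]
tcp_rot [-1.5211  0.9689  1.5245]
contact_force [-0.183  -0.8098  1.2151]
moment [-0.0153  0.0402  0.016 ]
finger_gap 0.0872
[[508.4200482    0.         316.42500452]
 [  0.         508.4200482  244.5451456 ]
 [  0.           0.           1.        ]] [[-0.9709 -0.2384  0.0239  0.5757]
 [ 0.1392 -0.4801  0.8661 -0.1805]
 [-0.195   0.8442  0.4993 -0.9505]
 [ 0.      0.      0.      1.    ]] ['color', 'range_z', 'intrinsics', 'world_to_cam']
[[589.68494333   0.         314.18204985]
 [  0.         589.68494333 247.6218391 ]
 [  0.           0.           1.        ]] [[ 0.0021 -0.9999  0.011  -0.0583]
 [ 0.9939  0.0033  0.1099 -0.5946]
 [-0.1099  0.0107  0.9939 -1.1971]
 [ 0.      0.      0.      1.    ]] ['color', 'range_z', 'intrinsics', 'world_to_cam']
```

View pics/side0.png

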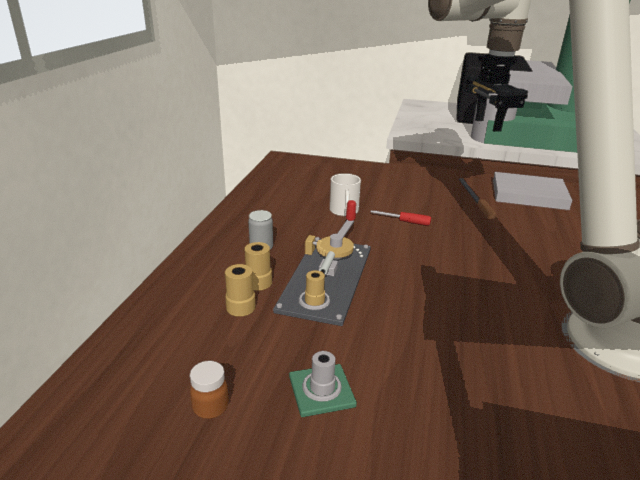

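View pics/top0.png

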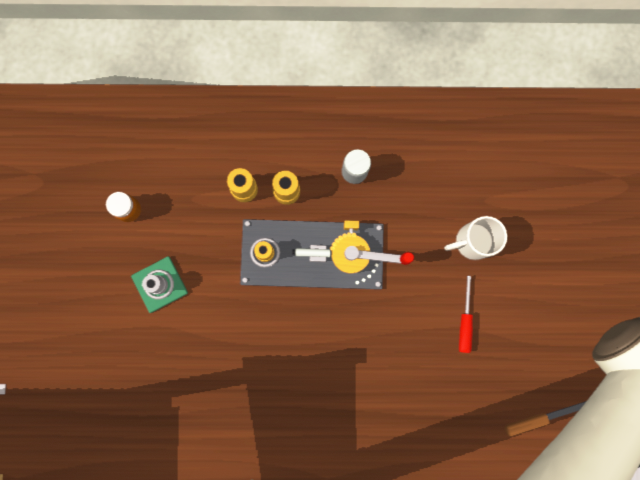

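Brass candidates (top view pixels): (241,185), (286,187) and (263,251). The two free-standing ones look larger, and the one in the fixture nest at (263,251) looks smallest. I'll measure each to confirm.

```bash
cat > h.py <<'E'
import numpy as np,cv2
from station import read_state, grab_frame
from scipy.spatial.transform import Rotation as R
def cam(f):
    K=f["intrinsics"];T=f["world_to_cam"];return K,T[:3,:3],T[:3,3]
def ray(f,u,v):
    K,Rm,t=cam(f); d=np.array([(u-K[0,2])/K[0,0],-(v-K[1,2])/K[1,1],-1.]); return -Rm.T@t, Rm.T@d
def onplane(f,u,v,z):
    o,d=ray(f,u,v); return o+d*(z-o[2])/d[2]
def proj(f,p):
    K,Rm,t=cam(f); c=Rm@np.asarray(p)+t; return K[0,0]*c[0]/-c[2]+K[0,2], K[1,1]*(-c[1])/-c[2]+K[1,2]
def tri(f,a,g,b):
    o1,d1=ray(f,*a);o2,d2=ray(g,*b)
    A=np.stack([d1,-d2],1); s,*_=np.linalg.lstsq(A,o2-o1,rcond=None)
    p,q=o1+d1*s[0],o2+d2*s[1]; return (p+q)/2, np.linalg.norm(p-q)
def cloud(f):
    K,Rm,t=cam(f); z=f["range_z"]; v,u=np.mgrid[:480,:640]
    c=np.stack([(u-K[0,2])/K[0,0]*z,-(v-K[1,2])/K[1,1]*z,-z],-1)
    P=(c-t)@Rm; P[z==0]=np.nan; return P
E
python3 - <<'E'
from h import *
f=dict(np.load("top0.npz"));g=dict(np.load("side0.npz"))
a=cv2.resize(f["color"][150:330,100:460],None,fx=2.2,fy=2.2,interpolation=2)[:,:,::-1]
cv2.imwrite("pics/cropt.png",a)
b=cv2.resize(g["color"][190:430,180:400],None,fx=2.5,fy=2.5,interpolation=2)[:,:,::-1]
cv2.imwrite("pics/crops.png",b)
P=cloud(f)
for n,(u,v) in dict(b1=(241,185),b2=(286,187),b3=(263,251),st=(153,285),knob=(408,258),hub=(351,252),plate=(290,280)).items():
    print(n,P[v-8:v+9:4,u-8:u+9:8].round(3)[:,:,2].tolist(),P[v,u].round(3))
E
```

```text
b1 [[0.091, 0.087, 0.086], [0.087, 0.089, 0.085], [0.089, 0.084, 0.087], [0.087, 0.083, 0.08], [0.033, 0.085, 0.049]] [0.716 0.092 0.084]
b2 [[0.089, nan, 0.085], [0.086, 0.085, 0.09], [0.084, 0.086, 0.087], [0.086, 0.09, 0.082], [0.063, 0.085, 0.054]] [0.712 0.001 0.086]
b3 [[0.021, 0.069, 0.014], [0.073, 0.073, 0.074], [0.072, 0.077, 0.07], [0.01, 0.075, 0.046], [0.013, 0.055, 0.023]] [0.583 0.047 0.077]
st [[0.069, 0.071, 0.039], [nan, 0.071, 0.062], [0.072, 0.068, 0.061], [0.078, 0.072, 0.048], [0.014, 0.034, 0.022]] [0.514 0.267 0.068]
knob [[-0.001, 0.002, 0.002], [-0.002, 0.098, 0.006], [0.067, 0.106, 0.005], [0.054, 0.098, -0.001], [0.001, -0.001, -0.002]] [ 0.567 -0.24   0.106]
hub [[0.045, 0.04, 0.043], [0.045, 0.06, 0.042], [0.045, 0.064, 0.052], [0.042, 0.061, 0.051], [0.042, 0.04, 0.044]] [ 0.583 -0.131  0.064]
plate [[0.013, 0.014, 0.009], [0.01, 0.009, 0.009], [0.008, 0.012, 0.014], [0.011, 0.012, 0.007], [-0.002, -0.001, 0.002]] [ 0.528 -0.006  0.012]
```

View pics/cropt.png

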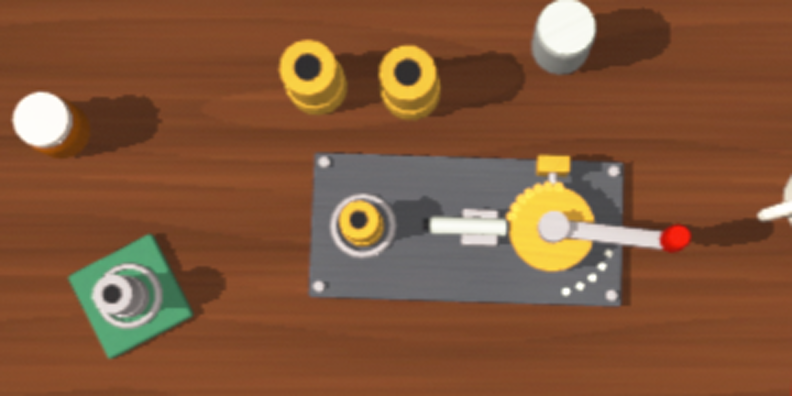

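View pics/crops.png

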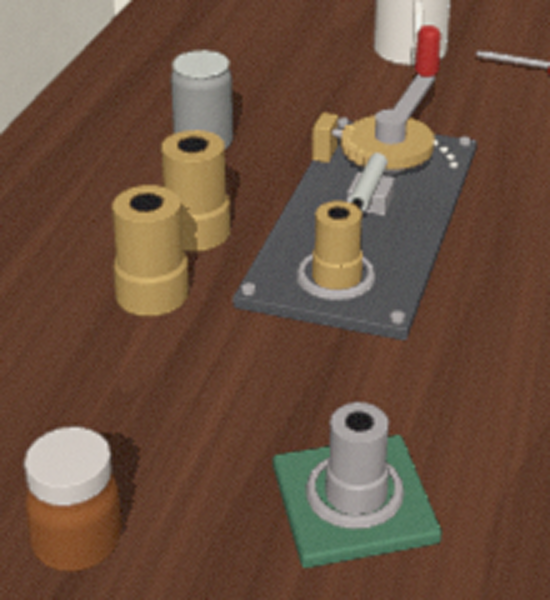

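The enlarged crops show that the two brass lookalikes stand free on the bench and are bigger, with tops at about 0.086 m. The brass part in the fixture nest has its top at about 0.073 m, which fits 12+60 mm, and it is the narrowest. So the one in the nest is meant. Next I'll take accurate positions from two views.

```bash
python3 - <<'E'
from h import *
f=dict(np.load("top0.npz"));g=dict(np.load("side0.npz"))
def hole(fr,box):
    u0,v0,u1,v1=box; h=cv2.cvtColor(fr["color"],cv2.COLOR_RGB2GRAY)[v0:v1,u0:u1]
    S=8; H=cv2.resize(h,None,fx=S,fy=S,interpolation=2)
    m=(H<75).astype(np.uint8); n,l,st,c=cv2.connectedComponentsWithStats(m)
    ctr=np.array([(u1-u0)/2*S,(v1-v0)/2*S]); k=1+np.argmin(np.linalg.norm(c[1:]-ctr,axis=1)-0.0*st[1:,4])
    return (c[k]+.5)/S-.5+[u0,v0], st[k,2:]/S
for n,bt,bs in (("brass",(254,240,274,262),(304,268,328,284)),("steel",(143,274,163,294),(313,350,335,366)),("big1",(228,170,254,192),(228,263,250,280)),("big2",(274,172,298,194),(246,240,268,257))):
    a,sa=hole(f,bt); b,sb=hole(g,bs); p,e=tri(f,a,g,b)
    print(n,a.round(1),sa,b.round(1),sb,p.round(4),"gap",round(e,4))
# plate corner screws (white-ish) top
gr=cv2.cvtColor(f["color"],cv2.COLOR_RGB2GRAY).astype(float)
def bright(fr,u,v,r=5):
    h=cv2.cvtColor(fr["color"],cv2.COLOR_RGB2GRAY)[v-r:v+r+1,u-r:u+r+1].astype(float); w=np.clip(h-np.median(h)-25,0,None)
    y,x=np.mgrid[-r:r+1,-r:r+1]; return (u+(w*x).sum()/w.sum(), v+(w*y).sum()/w.sum())
sc=[]
for u,v in((247,223),(379,227),(378,284),(245,280)):
    q=bright(f,u,v); p=onplane(f,*q,0.014); sc.append(p); print("screw",np.round(q,1),p.round(4))
sc=np.array(sc); c=sc.mean(0); yd=(sc[0]+sc[3]-sc[1]-sc[2]); yaw=np.arctan2(-yd[0],yd[1]); print("fix centre",c.round(4),"yaw",yaw, [np.linalg.norm(sc[i]-sc[(i+1)%4]).round(4) for i in range(4)])
F=lambda x,y:(c[0]+x*np.cos(yaw)-y*np.sin(yaw), c[1]+x*np.sin(yaw)+y*np.cos(yaw))
print("nest",np.round(F(0,.1),4),"pivot",np.round(F(0,-.08),4))
# knob red
for nm,fr,bx in (("t",f,(398,248,420,268)),("s",g,(340,195,362,225))):
    u0,v0,u1,v1=bx; C=fr["color"][v0:v1,u0:u1].astype(int); m=((C[...,0]>110)&(C[...,1]<60)).astype(np.uint8)
    y,x=np.nonzero(m); print(nm,"red",u0+x.min(),u0+x.max(),v0+y.min(),v0+y.max(),"c",u0+x.mean(),v0+y.mean())
    print("".join("\n"+"".join(".#"[k] for k in r) for r in m))
# green
H=cv2.cvtColor(f["color"],cv2.COLOR_RGB2HSV); m=cv2.inRange(H,(60,60,40),(95,255,255)); cs,_=cv2.findContours(m,0,2); k=max(cs,key=cv2.contourArea); r=cv2.minAreaRect(k); print("stand",r,onplane(f,*r[0],0.012).round(4),[onplane(f,*q,.012).round(3)[:2].tolist() for q in cv2.boxPoints(r)])
E
```

```text
brass [262.5 249.5] [  6.75    6.875 284.25 ] [314.9 274.8] [  8.25   4.5  227.25] [0.5861 0.048  0.073 ] gap 0.0002
steel [150.3 283.3] [  6.875   7.25  306.625] [323.3 358.2] [ 10.75   7.5  498.5 ] [0.5174 0.2712 0.0727] gap 0.0003
big1 [239.3 180.1] [ 10.875  11.    745.875] [238.  270.5] [ 12.625   7.125 552.25 ] [0.7253 0.0952 0.0875] gap 0.0001
big2 [284.8 182.5] [ 10.875  11.    735.625] [256.6 247.4] [ 11.625   5.875 427.5  ] [0.7207 0.0035 0.0877] gap 0.0
screw [246.7 223.1] [0.6488 0.0867 0.014 ]
screw [378.4 227.3] [ 0.6408 -0.1935  0.014 ]
screw [377.3 283.8] [ 0.5206 -0.1901  0.014 ]
screw [244.2 279.7] [0.5285 0.0901 0.014 ]
fix centre [ 0.5847 -0.0517  0.014 ] yaw -0.02837207164735931 [np.float64(0.2803), np.float64(0.1203), np.float64(0.2804), np.float64(0.1204)]
nest [0.5875 0.0482] pivot [ 0.5824 -0.1317]
t red 401 414 251 265 c 406.8476821192053 257.99337748344374

......................
......................
......................
.........##...........
.......#######........
.....##########.......
....###########.......
...#############......
...#############...
[... 503 characters left out ...]

........###...#.......
........##...##.......
........########......
........#######.......
.......########.......
.......########.......
.......########.......
.......########.......
.......########.......
.......########.......
.......#########......
.......#########......
......##########......
......##########......
......#########.......
.......########.......
........######........
......................
......................
......................
......................
......................
stand ((159.077880859375, 284.18389892578125), (42.113765716552734, 42.54256057739258), 62.650123596191406) [0.5187 0.269  0.012 ] [[0.537, 0.329], [0.579, 0.251], [0.5, 0.209], [0.459, 0.286]]
```

```bash
cat >> h.py <<'E'
def delta(target,zdir=None):
    """tool-frame shift to target; zdir = wanted jaw yaw (world, rad), tool pointing down"""
    s=read_state(); Rt=R.from_rotvec(s["tcp_rot"]).as_matrix()
    d=Rt.T@(np.array(target)-s["tool_pos"]); out=[d.round(4)]
    if zdir is not None:
        best=None
        for k in(0,np.pi):
            z=np.array([np.cos(zdir+k),np.sin(zdir+k),0]);x=np.array([0,0,-1.]);y=np.cross(z,x)
            w=R.from_matrix(Rt.T@np.stack([x,y,z],1)).as_rotvec()
            if best is None or np.linalg.norm(w)<np.linalg.norm(best): best=w
        out.append(best.round(4))
    print("t",round(s["time"],2),"pos",np.round(s["tool_pos"],4),"gap",round(s["finger_gap"],4),"F",np.round(s["contact_force"],1),"j6",round(s["joint_positions"][5],2),"-> shift, turn",out)
    return out
E
python3 - <<'E'
from h import *
f=dict(np.load("top0.npz"));g=dict(np.load("side0.npz"))
s=read_state(); print(R.from_rotvec(s["tcp_rot"]).as_matrix().round(3))
for p in((407.6,257.5),(407,258)): 
    k=onplane(f,*p,.100); d=k[:2]-np.array([.5824,-.1317]); print("knob",k.round(4),np.hypot(*d),"arm dir deg",np.degrees(np.arctan2(d[1],d[0])))
print("knob tri",tri(f,(407.6,257.5),g,(351.5,202.5)))
# screws in side
def bright(fr,u,v,r=4):
    h=cv2.cvtColor(fr["color"],cv2.COLOR_RGB2GRAY)[v-r:v+r+1,u-r:u+r+1].astype(float); w=np.clip(h-np.median(h)-25,0,None)
    y,x=np.mgrid[-r:r+1,-r:r+1]; return (u+(w*x).sum()/w.sum(), v+(w*y).sum()/w.sum())
for a,p in(((246.7,223.1),(.6488,.0867,.014)),((244.2,279.7),(.5285,.0901,.014))):
    u,v=np.round(proj(g,p)).astype(int); b=bright(g,u,v); print("screw tri",proj(g,p),b,tri(f,a,g,b))
# stand corners in both views
for fr in(f,g):
    H=cv2.cvtColor(fr["color"],cv2.COLOR_RGB2HSV); m=cv2.inRange(H,(60,60,40),(95,255,255)); m[:200]=0
    cs,_=cv2.findContours(m,0,2); k=max(cs,key=cv2.contourArea); print(cv2.approxPolyDP(cv2.convexHull(k),3,True)[:,0].tolist())
print([np.round(proj(g,(x,y,.012)),1).tolist() for x,y in((.537,.329),(.579,.251),(.5,.209),(.459,.286))])
# ring of nests: project circles and draw
vis=f["color"][:,:,::-1].copy()
for im,fr in(("t",f),("s",g)):
    vis=cv2.resize(fr["color"][:,:,::-1],None,fx=4,fy=4,interpolation=2)
    for c in((.5875,.0482),(.5187,.269)):
        for r in(.032,):
            for t in np.linspace(0,6.28,60):
                u,v=proj(fr,(c[0]+r*np.cos(t),c[1]+r*np.sin(t),.018)); cv2.circle(vis,(int(4*u+2),int(4*v+2)),1,(255,0,255),-1)
    if im=="t": a=np.hstack([vis[900:1260,480:800],vis[900:1120+140,920:1240]])
    else: a=np.hstack([vis[1380:1680,1140:1460],vis[1080:1380,1140:1460]])
    cv2.imwrite(f"pics/ring{im}.png",a)
E
```

```text
[[-0.001 -0.906 -0.423]
 [ 0.002 -0.423  0.906]
 [-1.     0.     0.002]]
knob [ 0.5684 -0.2402  0.1   ] 0.10939423109617986 arm dir deg -97.37098013014408
knob [ 0.5674 -0.239   0.1   ] 0.10833734115375075 arm dir deg -97.97365613415268
knob tri (array([ 0.56823493, -0.24022242,  0.09989864]), np.float64(0.0002809544200508533))
screw tri (np.float64(278.3921862856299), np.float64(305.59997056405894)) (np.float64(278.8720930232558), np.float64(305.12015503875966)) (array([0.64825934, 0.08651518, 0.0152318 ]), np.float64(0.0007809332918360219))
screw tri (np.float64(338.1231538879358), np.float64(316.8827290576067)) (np.float64(338.5505780346821), np.float64(316.3395953757225)) (array([0.52808354, 0.09001888, 0.01539184]), np.float64(0.0006624988697410699))
[[168, 257], [186, 293], [150, 312], [132, 275]]
[[339, 364], [355, 406], [301, 416], [290, 372]]
[[300.7, 411.5], [288.8, 370.8], [340.3, 362.5], [356.3, 400.8]]
```

View pics/ringt.png

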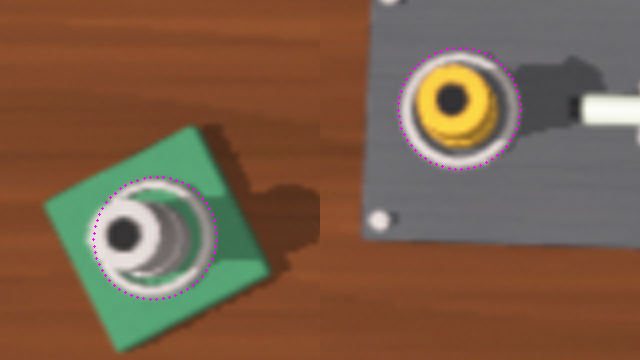

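View pics/rings.png

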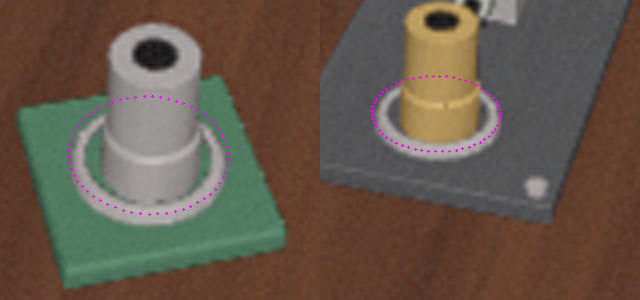

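Checks on the measurements:
- **Heights:** part tops are at 73 mm, the screws at 15 mm and the knob top at 100 mm, all consistent with the text.
- **Fixture nest:** (0.5875, 0.0482).
- **Stand nest:** about (0.5187, 0.2702), since its ring sits slightly to the left of my overlay.
- **Knob:** (0.568, -0.240).

I'll now swing towards the brass part.

```bash
python3 -m crank '[{"translation":[0.004,-0.04,0],"dr":[-0.065,0,0],"claw":0.4},{"translation":[0.004,-0.04,0],"dr":[-0.065,0,0],"claw":0.4},{"translation":[0.004,-0.04,0],"dr":[-0.065,0,0],"claw":0.4},{"translation":[0.004,-0.04,0],"dr":[-0.065,0,0],"claw":0.4},{"translation":[0.004,-0.04,0],"dr":[-0.065,0,0],"claw":0.4},{"translation":[0.004,-0.04,0],"dr":[-0.065,0,0],"claw":0.4},{"translation":[0.004,-0.04,0],"dr":[-0.065,0,0],"claw":0.4},{"translation":[0.004,-0.04,0],"dr":[-0.065,0,0],"claw":0.4},{"translation":[0.004,-0.04,0],"dr":[-0.065,0,0],"claw":0.4},{"translation":[0.004,-0.04,0],"dr":[-0.065,0,0],"claw":0.4},{"translation":[0.004,-0.04,0],"dr":[-0.065,0,0],"claw":0.4},{"translation":[0.004,-0.04,0],"dr":[-0.065,0,0],"claw":0.4}]' 30; python3 -c "
from h import *
delta((.586,.048,.12),np.radians(178.4))"
```

```text
time: 1.1
tool_pos: [0.5942, -0.2233, 0.1646]
tcp_rot: [-2.028, 0.339, 2.05]
contact_force: [0.3, 0.3, 0.1]
finger_gap: 0.0608
t 1.1 pos [ 0.5942 -0.2233  0.1646] gap 0.0608 F [0.3 0.3 0.1] j6 -0.22 -> shift, turn [array([ 0.0462, -0.2536,  0.0961]), array([-0.3057,  0.0112,  0.0036])]
```

```bash
python3 -m crank '[{"translation":[0.005,-0.033,0.007],"dr":[-0.038,0.001,0],"claw":0.4},{"translation":[0.005,-0.033,0.007],"dr":[-0.038,0.001,0],"claw":0.4},{"translation":[0.005,-0.033,0.007],"dr":[-0.038,0.001,0],"claw":0.4},{"translation":[0.005,-0.033,0.007],"dr":[-0.038,0.001,0],"claw":0.4},{"translation":[0.005,-0.033,0.007],"dr":[-0.038,0.001,0],"claw":0.4},{"translation":[0.005,-0.033,0.007],"dr":[-0.038,0.001,0],"claw":0.4},{"translation":[0.005,-0.033,0.007],"dr":[-0.038,0.001,0],"claw":0.4},{"translation":[0.005,-0.03,0.007],"dr":[-0.038,0.001,0],"claw":0.4},{"translation":[0,0,0],"dr":[0,0,0],"claw":0.4}]'; python3 -c "
from h import *
delta((.586,.048,.036),np.radians(178.4))"
```

```text
time: 1.85
tool_pos: [0.588, 0.0625, 0.1174]
tcp_rot: [-2.206, 0.0, 2.229]
contact_force: [0.4, -0.1, -0.6]
finger_gap: 0.0613
t 1.85 pos [0.588  0.0625 0.1174] gap 0.0613 F [ 0.4 -0.1 -0.6] j6 -0.37 -> shift, turn [array([0.0813, 0.0149, 0.0011]), array([0.024 , 0.0105, 0.0037])]
```

```bash
python3 -m crank '[{"translation":[0,0.014,0.001],"dr":[0.024,0.01,0.004],"claw":0.4},{"translation":[0,0,0],"dr":[0,0,0],"claw":0.4}]'; python3 - <<'E'
from h import *
delta((.586,.048,.036),np.radians(178.4))
f=grab_frame("top");g=grab_frame("side")
a=cv2.resize(f["color"][200:320,200:340],None,fx=4,fy=4)[:,:,::-1];b=cv2.resize(g["color"][200:340,250:390],None,fx=4,fy=4)[:,:,::-1][:480]
cv2.imwrite("pics/pre1.png",b)
E
```

```text
time: 2.02
tool_pos: [0.586, 0.0498, 0.1162]
tcp_rot: [-2.207, 0.03, 2.212]
contact_force: [0.8, -0.4, 0.1]
finger_gap: 0.0609
t 2.02 pos [0.586  0.0498 0.1162] gap 0.0609 F [ 0.8 -0.4  0.1] j6 -0.39 -> shift, turn [array([ 0.0802,  0.0017, -0.0002]), array([ 0.0026,  0.0023, -0.0015])]
```

View pics/pre1.png

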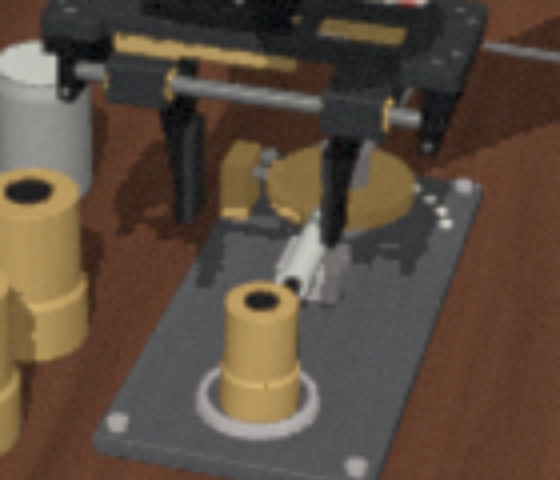

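The side view shows the two jaw tips at crop (188,215) and (330,240). They straddle the brass top at (262,300), and their midpoint lies straight above the part. I'll descend and grip.

```bash
python3 -m crank '[{"translation":[0.025,0.001,0],"dr":[0,0,0],"claw":0.4},{"translation":[0.025,0,0],"dr":[0,0,0],"claw":0.4},{"translation":[0.018,0,0],"dr":[0,0,0],"claw":0.4},{"translation":[0.01,0,0],"dr":[0,0,0],"claw":0.4},{"translation":[0,0,0],"dr":[0,0,0],"claw":0.4}]'; python3 -c "
from h import *
delta((.586,.048,.036),np.radians(178.4))"
```

```text
time: 2.53
tool_pos: [0.5912, 0.0435, 0.0394]
tcp_rot: [-2.212, 0.037, 2.194]
contact_force: [0.2, -0.7, 0.5]
finger_gap: 0.061
t 2.53 pos [0.5912 0.0435 0.0394] gap 0.061 F [ 0.2 -0.7  0.5] j6 -0.38 -> shift, turn [array([ 0.0033, -0.0043,  0.0054]), array([-0.0068, -0.0079,  0.0016])]
```

```bash
python3 -m crank '[{"translation":[0.002,-0.004,0.005],"dr":[-0.005,-0.008,0],"claw":0.4},{"translation":[0,0,0],"dr":[0,0,0],"claw":0.4}]'; python3 -c "
from h import *
delta((.586,.048,.036),np.radians(178.4))"
```

```text
time: 2.7
tool_pos: [0.5867, 0.0465, 0.0377]
tcp_rot: [-2.204, 0.033, 2.205]
contact_force: [-0.2, 0.7, -0.4]
finger_gap: 0.0608
t 2.7 pos [0.5867 0.0465 0.0377] gap 0.0608 F [-0.2  0.7 -0.4] j6 -0.38 -> shift, turn [array([ 0.0017, -0.0015,  0.0007]), array([-0.0037,  0.0005,  0.0013])]
```

```bash
python3 -m crank '[{"translation":[0,-0.001,0],"dr":[0,0,0],"claw":-1},{"translation":[0,0,0],"dr":[0,0,0],"claw":-1},{"translation":[0,0,0],"dr":[0,0,0],"claw":-1},{"translation":[0,0,0],"dr":[0,0,0],"claw":-1},{"translation":[0,0,0],"dr":[0,0,0],"claw":-1}]' 30; python3 -c "
from h import *
delta((.586,.048,.036),np.radians(178.4))"
```

```text
time: 3.12
tool_pos: [0.5874, 0.0481, 0.0416]
tcp_rot: [-2.207, 0.032, 2.202]
contact_force: [-4.5, -0.3, 2.4]
finger_gap: 0.0355
t 3.12 pos [0.5874 0.0481 0.0416] gap 0.0355 F [-4.5 -0.3  2.4] j6 -0.39 -> shift, turn [array([0.0056, 0.0002, 0.0014]), array([-0.0033, -0.0026,  0.0026])]
```

The gap is 35.5 mm, which fits the 36 mm cylinder, so it is held with the part's underside 29 mm below the TCP. I'll lift it.

```bash
python3 -m crank '[{"translation":[-0.015,0,0],"dr":[0,0,0],"claw":-1},{"translation":[-0.025,0,0],"dr":[0,0,0],"claw":-1},{"translation":[-0.03,0,0],"dr":[0,0,0],"claw":-1},{"translation":[0,0,0],"dr":[0,0,0],"claw":-1}]'; python3 -c "
from h import *
delta((.44,.13,.06),np.radians(178.4))"
```

```text
time: 3.45
tool_pos: [0.5825, 0.0473, 0.1082]
tcp_rot: [-2.193, 0.036, 2.216]
contact_force: [0.4, 1.3, -3.1]
finger_gap: 0.0347
t 3.45 pos [0.5825 0.0473 0.1082] gap 0.0347 F [ 0.4  1.3 -3.1] j6 -0.39 -> shift, turn [array([ 0.0497, -0.0779,  0.1447]), array([-0.0053,  0.0101,  0.0004])]
```

```bash
python3 -m crank '[{"translation":[0,-0.013,0.024],"dr":[-0.005,0.01,0],"claw":-1},{"translation":[0.004,-0.013,0.024],"dr":[0,0,0],"claw":-1},{"translation":[0.01,-0.013,0.024],"dr":[0,0,0],"claw":-1},{"translation":[0.01,-0.013,0.024],"dr":[0,0,0],"claw":-1},{"translation":[0.01,-0.013,0.024],"dr":[0,0,0],"claw":-1},{"translation":[0.01,-0.013,0.024],"dr":[0,0,0],"claw":-1},{"translation":[0,0,0],"dr":[0,0,0],"claw":-1}]'; python3 -c "
from h import *
delta((.44,.13,.030),np.radians(178.4))"
```

```text
time: 4.03
tool_pos: [0.4325, 0.1295, 0.0561]
tcp_rot: [-2.198, 0.042, 2.206]
contact_force: [-1.2, -0.9, -5.6]
finger_gap: 0.0348
t 4.03 pos [0.4325 0.1295 0.0561] gap 0.0348 F [-1.2 -0.9 -5.6] j6 -0.69 -> shift, turn [array([ 0.0261, -0.0008, -0.0076]), array([-0.0106,  0.0037,  0.0006])]
```

```bash
python3 -m crank '[{"translation":[0.012,0,0],"dr":[-0.006,0.004,0],"claw":-1},{"translation":[0.008,0,0],"dr":[0,0,0],"claw":-1},{"translation":[0,0,0],"dr":[0,0,0],"claw":-1}]'; python3 -c "
from h import *
delta((.44,.13,.030),np.radians(178.4))"
```

```text
time: 4.28
tool_pos: [0.4286, 0.1296, 0.0331]
tcp_rot: [-2.204, 0.033, 2.211]
contact_force: [0.4, -0.1, -4.7]
finger_gap: 0.0346
t 4.28 pos [0.4286 0.1296 0.0331] gap 0.0346 F [ 0.4 -0.1 -4.7] j6 -0.68 -> shift, turn [array([ 0.003 , -0.0008, -0.0114]), array([-0.0009,  0.0031, -0.0009])]
```

```bash
python3 -m crank '[{"translation":[0.002,0,0],"dr":[0,0.003,0],"claw":-1},{"translation":[0.002,0,0],"dr":[0,0,0],"claw":-1}]'; python3 -c "
from h import *
delta((.44,.13,.030),np.radians(178.4))"
```

```text
time: 4.45
tool_pos: [0.4282, 0.1292, 0.0293]
tcp_rot: [-2.207, 0.034, 2.211]
contact_force: [-11.5, 1.4, 30.6]
finger_gap: 0.0344
t 4.45 pos [0.4282 0.1292 0.0293] gap 0.0344 F [-11.5   1.4  30.6] j6 -0.69 -> shift, turn [array([-0.0007, -0.0012, -0.0118]), array([-0.0002,  0.0017, -0.0028])]
```

```bash
python3 -m crank '[{"translation":[-0.001,0,0],"dr":[0,0,0],"claw":-0.1},{"translation":[0,0,0],"dr":[0,0,0],"claw":0.4},{"translation":[0,0,0],"dr":[0,0,0],"claw":0.4},{"translation":[0,0,0],"dr":[0,0,0],"claw":0.4},{"translation":[-0.02,0,0],"dr":[0,0,0],"claw":0.4},{"translation":[-0.04,0,0],"dr":[0,0,0],"claw":0.4},{"translation":[-0.04,0,0],"dr":[0,0,0],"claw":0.4},{"translation":[0,0,0],"dr":[0,0,0],"claw":0.4}]'; python3 - <<'E'
from h import *
delta((.5177,.2712,.11),np.radians(178.4))
f=grab_frame("side"); cv2.imwrite("pics/s2.png",f["color"][:,:,::-1])
E
```

```text
time: 5.12
tool_pos: [0.4324, 0.1301, 0.1365]
tcp_rot: [-2.213, 0.032, 2.203]
contact_force: [1.4, 0.6, -0.4]
finger_gap: 0.0606
t 5.12 pos [0.4324 0.1301 0.1365] gap 0.0606 F [ 1.4  0.6 -0.4] j6 -0.69 -> shift, turn [array([ 0.0267, -0.1434, -0.0812]), array([ 0.    , -0.0048, -0.0011])]
```

View pics/s2.png

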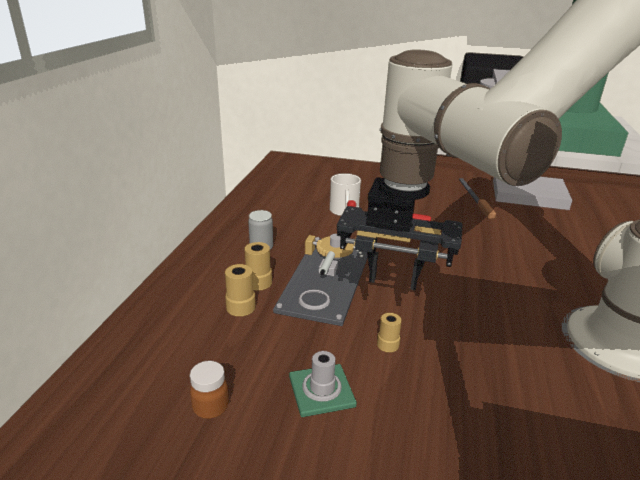

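The side view shows the brass part upright on the bench at (390,332) and the fixture nest empty at (315,300). Next is the steel part.

```bash
python3 -m crank '[{"translation":[0.004,-0.028,-0.016],"dr":[0,-0.004,0],"claw":0.4},{"translation":[0.005,-0.028,-0.016],"dr":[0,0,0],"claw":0.4},{"translation":[0.005,-0.028,-0.016],"dr":[0,0,0],"claw":0.4},{"translation":[0.005,-0.028,-0.016],"dr":[0,0,0],"claw":0.4},{"translation":[0.005,-0.028,-0.016],"dr":[0,0,0],"claw":0.4},{"translation":[0,0,0],"dr":[0,0,0],"claw":0.4}]'; python3 - <<'E'
from h import *
delta((.5177,.2712,.04),np.radians(178.4))
f=grab_frame("top")
# bright empty fixture ring
C=f["color"]; a=cv2.resize(C[210:330,120:300],None,fx=4,fy=4,interpolation=2)[:,:,::-1]; cv2.imwrite("pics/t3.png",a)
E
```

```text
time: 5.67
tool_pos: [0.5165, 0.2697, 0.1054]
tcp_rot: [-2.2, 0.039, 2.208]
contact_force: [1.3, 0.3, 0.7]
finger_gap: 0.061
t 5.67 pos [0.5165 0.2697 0.1054] gap 0.061 F [1.3 0.3 0.7] j6 -0.79 -> shift, turn [array([ 0.0654, -0.0016, -0.0014]), array([-0.0072,  0.0037, -0.0004])]
```

View pics/t3.png

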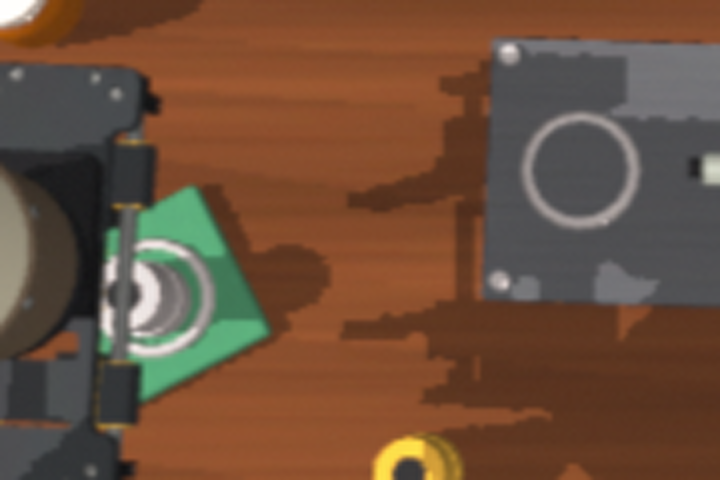

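The top view shows the empty fixture ring at crop (581,170), which is pixel (264.9,252.1), and the brass part standing at crop (410,470). I'll descend on the steel part.

```bash
python3 -m crank '[{"translation":[0.024,-0.001,-0.001],"dr":[-0.005,0.003,0],"claw":0.4},{"translation":[0.022,0,0],"dr":[0,0,0],"claw":0.4},{"translation":[0.012,0,0],"dr":[0,0,0],"claw":0.4},{"translation":[0.004,0,0],"dr":[0,0,0],"claw":0.4},{"translation":[0,0,0],"dr":[0,0,0],"claw":0.4}]'; python3 - <<'E'
from h import *
delta((.5177,.2712,.04),np.radians(178.4))
f=dict(np.load("top0.npz")); print(onplane(f,264.9,252.1,.018))
E
```

```text
time: 6.13
tool_pos: [0.5126, 0.2649, 0.0376]
tcp_rot: [-2.198, 0.043, 2.216]
contact_force: [0.4, -1.0, 0.5]
finger_gap: 0.061
t 6.13 pos [0.5126 0.2649 0.0376] gap 0.061 F [ 0.4 -1.   0.5] j6 -0.79 -> shift, turn [array([-0.0025, -0.0065, -0.0049]), array([-0.0051,  0.0081, -0.0056])]
[0.58657725 0.04707269 0.018     ]
```

```bash
python3 -m crank '[{"translation":[-0.001,-0.006,-0.005],"dr":[-0.003,0.007,-0.004],"claw":0.4},{"translation":[0,0,0],"dr":[0,0,0],"claw":0.4}]'; python3 - <<'E'
from h import *
delta((.5177,.2712,.04),np.radians(178.4))
E
```

```text
time: 6.3
tool_pos: [0.5179, 0.27, 0.039]
tcp_rot: [-2.206, 0.036, 2.208]
contact_force: [0.8, 0.7, 0.9]
finger_gap: 0.0606
t 6.3 pos [0.5179 0.27   0.039 ] gap 0.0606 F [0.8 0.7 0.9] j6 -0.79 -> shift, turn [array([-0.001 , -0.0012,  0.0003]), array([-0.0025,  0.0007, -0.0019])]
```

```bash
python3 -m crank '[{"translation":[0,-0.001,0],"dr":[0,0,0],"claw":-1},{"translation":[0,0,0],"dr":[0,0,0],"claw":-1},{"translation":[0,0,0],"dr":[0,0,0],"claw":-1},{"translation":[0,0,0],"dr":[0,0,0],"claw":-1},{"translation":[0,0,0],"dr":[0,0,0],"claw":-1}]' 30; python3 -c "
from h import *
delta((.5177,.2712,.12),np.radians(178.4))"
```

```text
time: 6.72
tool_pos: [0.5186, 0.272, 0.0426]
tcp_rot: [-2.208, 0.032, 2.203]
contact_force: [-4.2, -0.3, 3.2]
finger_gap: 0.0354
t 6.72 pos [0.5186 0.272  0.0426] gap 0.0354 F [-4.2 -0.3  3.2] j6 -0.79 -> shift, turn [array([-0.0774,  0.0007,  0.0007]), array([-0.0029, -0.0022,  0.0017])]
```

```bash
python3 -m crank '[{"translation":[-0.015,0,0],"dr":[0,0,0],"claw":-1},{"translation":[-0.025,0,0],"dr":[0,0,0],"claw":-1},{"translation":[-0.03,0,0],"dr":[0,0,0],"claw":-1},{"translation":[0,0,0],"dr":[0,0,0],"claw":-1}]'; python3 -c "
from h import *
delta((.587,.0477,.1),np.radians(178.4))"
```

```text
time: 7.05
tool_pos: [0.5144, 0.2692, 0.1094]
tcp_rot: [-2.197, 0.043, 2.218]
contact_force: [1.2, 1.6, -3.3]
finger_gap: 0.0348
t 7.05 pos [0.5144 0.2692 0.1094] gap 0.0348 F [ 1.2  1.6 -3.3] j6 -0.79 -> shift, turn [array([ 0.01  ,  0.2189, -0.08  ]), array([-0.0051,  0.009 , -0.0058])]
```

```bash
python3 -m crank '[{"translation":[0,0.027,-0.01],"dr":[-0.005,0.009,-0.005],"claw":-1},{"translation":[0,0.027,-0.01],"dr":[0,0,0],"claw":-1},{"translation":[0,0.027,-0.01],"dr":[0,0,0],"claw":-1},{"translation":[0,0.027,-0.01],"dr":[0,0,0],"claw":-1},{"translation":[0,0.027,-0.01],"dr":[0,0,0],"claw":-1},{"translation":[0,0.027,-0.01],"dr":[0,0,0],"claw":-1},{"translation":[0,0.027,-0.01],"dr":[0,0,0],"claw":-1},{"translation":[0,0.015,-0.01],"dr":[0,0,0],"claw":-1},{"translation":[0,0,0],"dr":[0,0,0],"claw":-1}]'; python3 -c "
from h import *
delta((.587,.0477,.055),np.radians(178.4))"
```

```text
time: 7.8
tool_pos: [0.5824, 0.0546, 0.0961]
tcp_rot: [-2.188, 0.031, 2.227]
contact_force: [0.3, 1.4, -3.9]
finger_gap: 0.0345
t 7.8 pos [0.5824 0.0546 0.0961] gap 0.0345 F [ 0.3  1.4 -3.9] j6 -0.39 -> shift, turn [array([ 0.041 ,  0.0068, -0.0055]), array([ 0.0001,  0.0175, -0.0003])]
```

```bash
python3 -m crank '[{"translation":[0.01,0.006,-0.005],"dr":[0,0.017,0],"claw":-1},{"translation":[0.015,0,0],"dr":[0,0,0],"claw":-1},{"translation":[0.012,0,0],"dr":[0,0,0],"claw":-1},{"translation":[0,0,0],"dr":[0,0,0],"claw":-1}]'; python3 -c "
from h import *
delta((.587,.0477,.043),np.radians(178.4))"
```

```text
time: 8.13
tool_pos: [0.5834, 0.046, 0.0521]
tcp_rot: [-2.195, 0.039, 2.213]
contact_force: [-0.8, -0.0, -4.9]
finger_gap: 0.0347
t 8.13 pos [0.5834 0.046  0.0521] gap 0.0347 F [-0.8 -0.  -4.9] j6 -0.39 -> shift, turn [array([ 0.009 , -0.0018, -0.0036]), array([-0.0069,  0.0081, -0.0003])]
```

```bash
python3 -m crank '[{"translation":[0.001,-0.002,-0.0035],"dr":[-0.005,0.008,0],"claw":-1},{"translation":[0.003,0,0],"dr":[0,0,0],"claw":-1},{"translation":[0,0,0],"dr":[0,0,0],"claw":-1}]'; python3 -c "
from h import *
delta((.587,.0477,.043),np.radians(178.4))"
```

```text
time: 8.38
tool_pos: [0.5854, 0.0486, 0.0458]
tcp_rot: [-2.203, 0.033, 2.212]
contact_force: [-0.9, 0.5, -4.6]
finger_gap: 0.0348
t 8.38 pos [0.5854 0.0486 0.0458] gap 0.0348 F [-0.9  0.5 -4.6] j6 -0.39 -> shift, turn [array([ 0.0028,  0.0008, -0.0016]), array([-0.0009,  0.0037, -0.0014])]
```

```bash
python3 -m crank '[{"translation":[0.002,0,-0.0015],"dr":[0,0.003,0],"claw":-1},{"translation":[0.002,0,0],"dr":[0,0,0],"claw":-1}]'; python3 -c "
from h import *
delta((.587,.0477,.043),np.radians(178.4))"
```

```text
time: 8.55
tool_pos: [0.5879, 0.0495, 0.0426]
tcp_rot: [-2.21, 0.031, 2.206]
contact_force: [-0.2, -0.0, -2.9]
finger_gap: 0.0345
t 8.55 pos [0.5879 0.0495 0.0426] gap 0.0345 F [-0.2 -0.  -2.9] j6 -0.39 -> shift, turn [array([-0.0004,  0.0018,  0.0008]), array([ 0.0003, -0.0021, -0.0006])]
```

```bash
python3 -m crank '[{"translation":[0.001,0.0015,0.001],"dr":[0,0,0],"claw":-1}]'; python3 -c "
from h import *
delta((.587,.0477,.043),np.radians(178.4))"
```

```text
time: 8.63
tool_pos: [0.5878, 0.0488, 0.0426]
tcp_rot: [-2.213, 0.029, 2.203]
contact_force: [-1.6, 4.4, 3.0]
finger_gap: 0.0347
t 8.63 pos [0.5878 0.0488 0.0426] gap 0.0347 F [-1.6  4.4  3. ] j6 -0.39 -> shift, turn [array([-0.0004,  0.0012,  0.0008]), array([ 0.0012, -0.0045,  0.0003])]
```

On the floor: the force has turned upward at TCP 0.0426, the same height as when it was picked from the stand. I'll release.

```bash
python3 -m crank '[{"translation":[0,0,0],"dr":[0,0,0],"claw":-0.1},{"translation":[0,0,0],"dr":[0,0,0],"claw":0.4},{"translation":[0,0,0],"dr":[0,0,0],"claw":0.4},{"translation":[0,0,0],"dr":[0,0,0],"claw":0.4},{"translation":[-0.02,0,0],"dr":[0,0,0],"claw":0.4},{"translation":[-0.04,0,0],"dr":[0,0,0],"claw":0.4},{"translation":[-0.03,0,0],"dr":[0,0,0],"claw":0.4},{"translation":[0,0,0],"dr":[0,0,0],"claw":0.4}]'; python3 - <<'E'
from h import *
delta((.4282,.1295,.11),np.radians(178.4))
f=grab_frame("side"); cv2.imwrite("pics/s4.png",cv2.resize(f["color"][240:440,240:440],None,fx=3,fy=3,interpolation=2)[:,:,::-1])
E
```

```text
time: 9.3
tool_pos: [0.5899, 0.0483, 0.1394]
tcp_rot: [-2.221, 0.028, 2.197]
contact_force: [0.4, -0.6, -0.0]
finger_gap: 0.0606
t 9.3 pos [0.5899 0.0483 0.1394] gap 0.0606 F [ 0.4 -0.6 -0. ] j6 -0.39 -> shift, turn [array([ 0.0275, -0.0772,  0.164 ]), array([ 0.0029, -0.0109, -0.0006])]
```

View pics/s4.png

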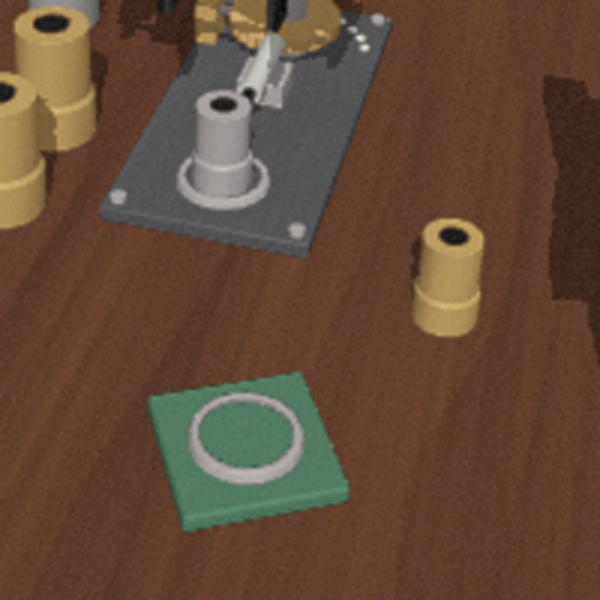

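The side crop shows the steel part upright inside the fixture ring at (223,165), the stand ring empty at (246,437), and the brass part at (448,275). I'll measure the brass part and the stand ring from two views.

```bash
python3 - <<'E'
from h import *
f=grab_frame("top");g=grab_frame("side")
def hole(fr,p,z,r=9):
    u,v=np.round(proj(fr,p)).astype(int); h=cv2.cvtColor(fr["color"],cv2.COLOR_RGB2GRAY)[v-r:v+r+1,u-r:u+r+1]
    H=cv2.resize(h,None,fx=8,fy=8,interpolation=2); n,l,st,c=cv2.connectedComponentsWithStats((H<75).astype(np.uint8))
    k=1+np.argmin(np.linalg.norm(c[1:]-H.shape[0]/2,axis=1)+1e3*(st[1:,4]<64)); return (c[k]+.5)/8-.5+[u-r,v-r]
p0=(.4285,.13,.06); a=hole(f,p0,0);b=hole(g,p0,0); print("brass",a,b,tri(f,a,g,b))
def ring(fr,p):
    H=cv2.cvtColor(fr["color"],cv2.COLOR_RGB2HSV); u,v=np.round(proj(fr,p)).astype(int); r=30
    m=np.zeros((480,640),np.uint8); m[v-r:v+r,u-r:u+r]=cv2.inRange(H,(0,0,120),(180,60,255))[v-r:v+r,u-r:u+r]
    cs,_=cv2.findContours(m,0,1); k=max(cs,key=lambda c:cv2.boundingRect(c)[2]); return cv2.fitEllipse(cv2.convexHull(k))
a=ring(f,(.5187,.27,.018));b=ring(g,(.5187,.27,.018)); print(a,b,tri(f,a[0],g,b[0]),onplane(f,*a[0],.018))
E
```

```text
brass [221.73195119 328.10320474] [390.76774038 318.33894231] (array([0.42838909, 0.12865774, 0.0609503 ]), np.float64(0.0006400866063154836))
((146.8271942138672, 288.7527160644531), (51.65346145629883, 86.01589965820312), 170.43948364257812) ((321.57708740234375, 385.8708190917969), (31.369705200195312, 39.295291900634766), 93.68681335449219) (array([0.51131564, 0.28919796, 0.03250806]), np.float64(0.006236191280100155)) [0.50879994 0.29268163 0.018     ]
```

```bash
python3 - <<'E'
from h import *
f=grab_frame("top");g=grab_frame("side")
cv2.imwrite("pics/t5.png",cv2.resize(f["color"][240:330,110:210],None,fx=6,fy=6,interpolation=2)[:,:,::-1])
p=tri(f,(158,285),g,(321.6,385.9)); print(p, onplane(g,321.58,385.87,.018), onplane(g,321.58,385.87,.016))
E
```

```text
(array([0.51754527, 0.27091765, 0.01334458]), np.float64(0.0012814522520714008)) [0.51731341 0.27538208 0.018     ] [0.5177093  0.27345406 0.016     ]
```

View pics/t5.png

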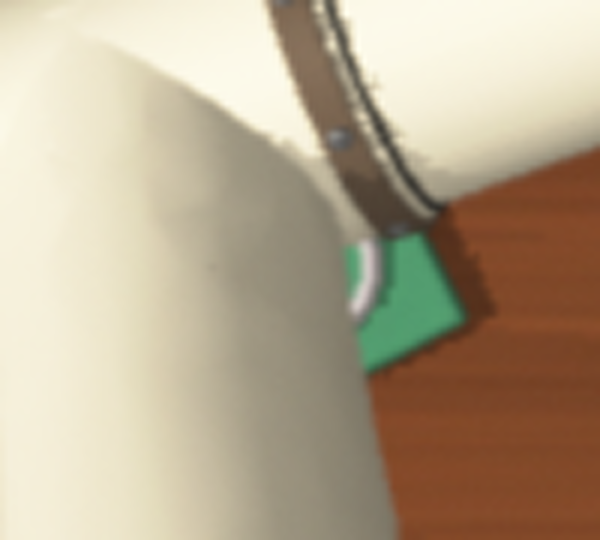

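The arm covers the stand in the top view at the moment. The earlier top fit, the side ellipse and the steel part's gripped position all agree on the stand nest at about (0.518, 0.271). The brass part is at (0.428, 0.129). I'll go to it.

```bash
python3 -m crank '[{"translation":[0,-0.013,0.027],"dr":[0,-0.01,0],"claw":0.4},{"translation":[0.004,-0.013,0.027],"dr":[0,0,0],"claw":0.4},{"translation":[0.006,-0.013,0.027],"dr":[0,0,0],"claw":0.4},{"translation":[0.006,-0.013,0.027],"dr":[0,0,0],"claw":0.4},{"translation":[0.006,-0.013,0.027],"dr":[0,0,0],"claw":0.4},{"translation":[0.006,-0.012,0.025],"dr":[0,0,0],"claw":0.4},{"translation":[0,0,0],"dr":[0,0,0],"claw":0.4}]'; python3 -c "
from h import *
delta((.4284,.129,.031),np.radians(178.4))"
```

```text
time: 10.13
tool_pos: [0.417, 0.1264, 0.0939]
tcp_rot: [-2.178, 0.053, 2.245]
contact_force: [-0.9, 0.2, -0.3]
finger_gap: 0.0606
t 10.13 pos [0.417  0.1264 0.0939] gap 0.0606 F [-0.9  0.2 -0.3] j6 -0.69 -> shift, turn [array([ 0.0625, -0.0039, -0.0132]), array([-0.0053,  0.0299, -0.0149])]
```

```bash
python3 -m crank '[{"translation":[0,-0.003,-0.012],"dr":[-0.005,0.03,-0.014],"claw":0.4},{"translation":[0,0,0],"dr":[0,0,0],"claw":0.4}]'; python3 -c "
from h import *
delta((.4284,.129,.031),np.radians(178.4))"
```

```text
time: 10.3
tool_pos: [0.4266, 0.1289, 0.0914]
tcp_rot: [-2.207, 0.031, 2.215]
contact_force: [0.9, -0.0, 0.1]
finger_gap: 0.0611
t 10.3 pos [0.4266 0.1289 0.0914] gap 0.0611 F [ 0.9 -0.   0.1] j6 -0.69 -> shift, turn [array([ 0.0604, -0.0004, -0.0021]), array([ 0.0039,  0.0035, -0.0041])]
```

```bash
python3 -m crank '[{"translation":[0.02,0,-0.002],"dr":[0.003,0.003,-0.003],"claw":0.4},{"translation":[0.018,0,0],"dr":[0,0,0],"claw":0.4},{"translation":[0.012,0,0],"dr":[0,0,0],"claw":0.4},{"translation":[0.005,0,0],"dr":[0,0,0],"claw":0.4},{"translation":[0,0,0],"dr":[0,0,0],"claw":0.4}]'; python3 -c "
from h import *
delta((.4284,.129,.031),np.radians(178.4))"
```

```text
time: 10.72
tool_pos: [0.4283, 0.1273, 0.0324]
tcp_rot: [-2.203, 0.037, 2.215]
contact_force: [0.8, -0.2, 0.1]
finger_gap: 0.0608
t 10.72 pos [0.4283 0.1273 0.0324] gap 0.0608 F [ 0.8 -0.2  0.1] j6 -0.68 -> shift, turn [array([ 0.0014, -0.0017, -0.    ]), array([-0.001 ,  0.0054, -0.0051])]
```

```bash
python3 -m crank '[{"translation":[0.001,-0.001,0],"dr":[0,0.005,-0.005],"claw":0.1},{"translation":[0,0,0],"dr":[0,0,0],"claw":-1},{"translation":[0,0,0],"dr":[0,0,0],"claw":-1},{"translation":[0,0,0],"dr":[0,0,0],"claw":-1},{"translation":[0,0,0],"dr":[0,0,0],"claw":-1}]' 30; python3 -c "
from h import *
delta((.4284,.129,.1),np.radians(178.4))"
```

```text
time: 11.13
tool_pos: [0.4288, 0.128, 0.0323]
tcp_rot: [-2.205, 0.034, 2.207]
contact_force: [-6.2, 0.7, 4.5]
finger_gap: 0.0352
t 11.13 pos [0.4288 0.128  0.0323] gap 0.0352 F [-6.2  0.7  4.5] j6 -0.68 -> shift, turn [array([-0.0677, -0.0009,  0.0004]), array([-0.0023,  0.0008, -0.0002])]
```

```bash
python3 -m crank '[{"translation":[-0.015,0,0],"dr":[0,0,0],"claw":-1},{"translation":[-0.025,0,0],"dr":[0,0,0],"claw":-1},{"translation":[-0.025,0,0],"dr":[0,0,0],"claw":-1},{"translation":[0,-0.028,-0.018],"dr":[0,0,0],"claw":-1},{"translation":[0,-0.028,-0.018],"dr":[0,0,0],"claw":-1},{"translation":[0,-0.028,-0.018],"dr":[0,0,0],"claw":-1},{"translation":[0,-0.028,-0.018],"dr":[0,0,0],"claw":-1},{"translation":[0,-0.026,-0.016],"dr":[0,0,0],"claw":-1},{"translation":[0,0,0],"dr":[0,0,0],"claw":-1}]'; python3 -c "
from h import *
delta((.5183,.271,.06),np.radians(178.4))"
```

```text
time: 11.88
tool_pos: [0.5151, 0.2622, 0.0939]
tcp_rot: [-2.185, 0.047, 2.221]
contact_force: [0.5, 0.5, -5.3]
finger_gap: 0.0348
t 11.88 pos [0.5151 0.2622 0.0939] gap 0.0348 F [ 0.5  0.5 -5.3] j6 -0.78 -> shift, turn [array([ 0.0338, -0.009 , -0.0034]), array([-0.0116,  0.0165, -0.0038])]
```

```bash
python3 -m crank '[{"translation":[0.004,-0.009,-0.003],"dr":[-0.008,0.016,-0.003],"claw":-1},{"translation":[0.012,0,0],"dr":[0,0,0],"claw":-1},{"translation":[0.012,0,0],"dr":[0,0,0],"claw":-1},{"translation":[0,0,0],"dr":[0,0,0],"claw":-1}]'; python3 -c "
from h import *
delta((.5183,.271,.0445),np.radians(178.4))"
```

```text
time: 12.22
tool_pos: [0.5158, 0.2718, 0.0607]
tcp_rot: [-2.199, 0.039, 2.215]
contact_force: [-0.2, -1.5, -5.8]
finger_gap: 0.0345
t 12.22 pos [0.5158 0.2718 0.0607] gap 0.0345 F [-0.2 -1.5 -5.8] j6 -0.79 -> shift, turn [array([ 0.0162,  0.0006, -0.0027]), array([-0.0041,  0.0071, -0.0034])]
```

```bash
python3 -m crank '[{"translation":[0.004,0.0005,-0.0025],"dr":[-0.003,0.007,-0.003],"claw":-1},{"translation":[0.005,0,0],"dr":[0,0,0],"claw":-1},{"translation":[0,0,0],"dr":[0,0,0],"claw":-1}]'; python3 -c "
from h import *
delta((.5183,.271,.0445),np.radians(178.4))"
```

```text
time: 12.47
tool_pos: [0.5167, 0.2696, 0.0498]
tcp_rot: [-2.204, 0.036, 2.211]
contact_force: [-1.2, -0.1, -5.1]
finger_gap: 0.0347
t 12.47 pos [0.5167 0.2696 0.0498] gap 0.0347 F [-1.2 -0.1 -5.1] j6 -0.79 -> shift, turn [array([ 0.0053, -0.0014, -0.0016]), array([-0.0016,  0.0031, -0.0028])]
```

```bash
python3 -m crank '[{"translation":[0.002,-0.001,-0.0015],"dr":[0,0.003,-0.002],"claw":-1},{"translation":[0.002,0,0],"dr":[0,0,0],"claw":-1},{"translation":[0.001,0,0],"dr":[0,0,0],"claw":-1}]'; python3 -c "
from h import *
delta((.5183,.271,.0445),np.radians(178.4))"
```

```text
time: 12.72
tool_pos: [0.5187, 0.2704, 0.0455]
tcp_rot: [-2.208, 0.033, 2.205]
contact_force: [-0.7, -0.0, -4.7]
finger_gap: 0.0353
t 12.72 pos [0.5187 0.2704 0.0455] gap 0.0353 F [-0.7 -0.  -4.7] j6 -0.79 -> shift, turn [array([ 0.001 , -0.0005,  0.0005]), array([-0.0021, -0.0014,  0.0005])]
```

```bash
python3 -m crank '[{"translation":[0.002,0,0],"dr":[0,0,0],"claw":-1}]'; python3 -c "
from h import *
delta((.5183,.271,.0445),np.radians(178.4))"
```

```text
time: 12.8
tool_pos: [0.5191, 0.2707, 0.0442]
tcp_rot: [-2.208, 0.032, 2.203]
contact_force: [-6.9, 0.4, 12.4]
finger_gap: 0.0345
t 12.8 pos [0.5191 0.2707 0.0442] gap 0.0345 F [-6.9  0.4 12.4] j6 -0.79 -> shift, turn [array([-0.0003, -0.0003,  0.0008]), array([-0.0019, -0.0023,  0.0011])]
```

Seated: the TCP is at 0.0442 against an expected 0.0443, with 12 N upward. I'll release and go up.

```bash
python3 -m crank '[{"translation":[-0.0005,0,0],"dr":[0,0,0],"claw":-0.1},{"translation":[0,0,0],"dr":[0,0,0],"claw":0.4},{"translation":[0,0,0],"dr":[0,0,0],"claw":0.4},{"translation":[0,0,0],"dr":[0,0,0],"claw":0.4},{"translation":[-0.02,0,0],"dr":[0,0,0],"claw":0.4},{"translation":[-0.04,0,0],"dr":[0,0,0],"claw":0.4},{"translation":[-0.035,0,0],"dr":[0,0,0],"claw":0.4},{"translation":[0,0,0],"dr":[0,0,0],"claw":0.4}]'; python3 - <<'E'
from h import *
delta((.568,-.24,.15),np.radians(172.6))
f=grab_frame("side"); cv2.imwrite("pics/s6.png",cv2.resize(f["color"][180:430,200:440],None,fx=2.4,fy=2.4,interpolation=2)[:,:,::-1])
E
```

```text
time: 13.47
tool_pos: [0.5221, 0.2722, 0.1471]
tcp_rot: [-2.217, 0.026, 2.194]
contact_force: [1.1, 1.3, 0.8]
finger_gap: 0.0604
t 13.47 pos [0.5221 0.2722 0.1471] gap 0.0604 F [1.1 1.3 0.8] j6 -0.79 -> shift, turn [array([-0.0043,  0.5107, -0.0598]), array([ 0.1021, -0.0101,  0.0045])]
```

View pics/s6.png

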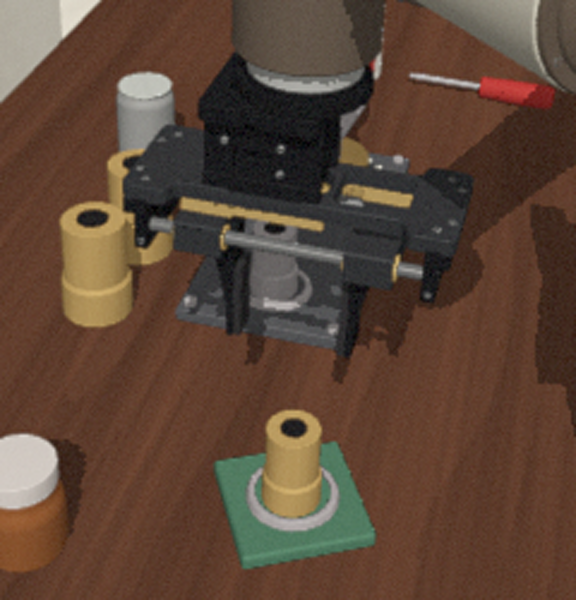

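The crop shows the brass part standing in the stand ring at (293,470), with steel in the fixture nest behind the gripper. Now to the lever.

```bash
python3 -m crank '[{"translation":[0,0.039,-0.005],"dr":[0.01,-0.01,0.004],"claw":0.3},{"translation":[0,0.039,-0.005],"dr":[0.01,0,0],"claw":0.3},{"translation":[0,0.039,-0.005],"dr":[0.01,0,0],"claw":0.3},{"translation":[0,0.039,-0.005],"dr":[0.01,0,0],"claw":0.3},{"translation":[0,0.039,-0.005],"dr":[0.01,0,0],"claw":0.3},{"translation":[0,0.039,-0.005],"dr":[0.01,0,0],"claw":0.3},{"translation":[0,0.039,-0.005],"dr":[0.01,0,0],"claw":0.3},{"translation":[0,0.039,-0.005],"dr":[0.01,0,0],"claw":0.3},{"translation":[0,0.039,-0.005],"dr":[0.01,0,0],"claw":0.3},{"translation":[0,0.039,-0.005],"dr":[0.01,0,0],"claw":0.3},{"translation":[0,0.039,-0.005],"dr":[0,0,0],"claw":0.3},{"translation":[0,0,0],"dr":[0,0,0],"claw":0.3}]'; python3 -c "
from h import *
delta((.568,-.24,.13),np.radians(172.6))"
```

```text
time: 14.52
tool_pos: [0.5418, -0.1755, 0.1372]
tcp_rot: [-2.151, 0.132, 2.162]
contact_force: [0.6, 0.0, -0.0]
finger_gap: 0.0565
t 14.52 pos [ 0.5418 -0.1755  0.1372] gap 0.0565 F [ 0.6  0.  -0. ] j6 -0.09 -> shift, turn [array([ 0.007 ,  0.0607, -0.034 ]), array([0.005 , 0.0055, 0.0012])]
```

```bash
python3 -m crank '[{"translation":[0,0.03,-0.017],"dr":[0.004,0.005,0],"claw":0.3},{"translation":[0,0.028,-0.017],"dr":[0,0,0],"claw":0.3},{"translation":[0,0,0],"dr":[0,0,0],"claw":0.3}]'; python3 - <<'E'
from h import *
delta((.5682,-.24,.062),np.radians(172.6))
f=grab_frame("top");g=grab_frame("side")
a=cv2.resize(f["color"][200:300,240:440],None,fx=3,fy=3,interpolation=2);b=cv2.resize(g["color"][170:270,280:480],None,fx=3,fy=3,interpolation=2)
cv2.imwrite("pics/s7.png",np.vstack([a,b])[:,:,::-1])
E
```

```text
time: 14.77
tool_pos: [0.5667, -0.2416, 0.1342]
tcp_rot: [-2.148, 0.14, 2.156]
contact_force: [1.1, 0.4, -0.4]
finger_gap: 0.0566
t 14.77 pos [ 0.5667 -0.2416  0.1342] gap 0.0566 F [ 1.1  0.4 -0.4] j6 0.01 -> shift, turn [array([ 0.0722, -0.0017, -0.0015]), array([-0.0026,  0.0038,  0.0017])]
```

View pics/s7.png

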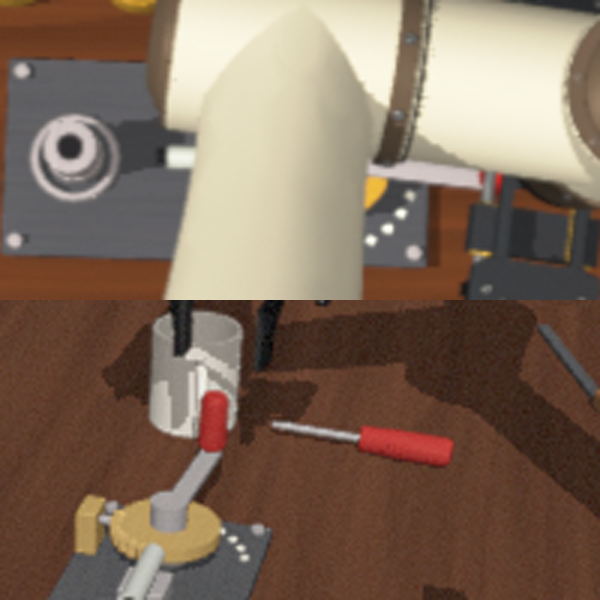

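Top half: steel is seated in the fixture ring at (73,155) with its top leaning only by parallax. Bottom half: the finger tips at (182,350) and (262,365) straddle the red knob at (214,400). I'll descend.

```bash
python3 -m crank '[{"translation":[0.02,-0.001,-0.001],"dr":[-0.002,0.004,0.001],"claw":0.3},{"translation":[0.02,0,0],"dr":[0,0,0],"claw":0.3},{"translation":[0.015,0,0],"dr":[0,0,0],"claw":0.3},{"translation":[0.008,0,0],"dr":[0,0,0],"claw":0.3},{"translation":[0,0,0],"dr":[0,0,0],"claw":0.3}]'; python3 -c "
from h import *
delta((.5682,-.24,.064),np.radians(172.6))"
```

```text
time: 15.28
tool_pos: [0.5648, -0.2325, 0.0686]
tcp_rot: [-2.154, 0.131, 2.158]
contact_force: [-1.0, 0.7, 0.1]
finger_gap: 0.0564
t 15.28 pos [ 0.5648 -0.2325  0.0686] gap 0.0564 F [-1.   0.7  0.1] j6 0.01 -> shift, turn [array([ 0.0045,  0.0071, -0.0043]), array([0.0046, 0.002 , 0.0032])]
```

```bash
python3 -m crank '[{"translation":[0.002,0.007,-0.004],"dr":[0.004,0.002,0.003],"claw":0.3},{"translation":[0,0,0],"dr":[0,0,0],"claw":0.3}]'; python3 -c "
from h import *
delta((.5682,-.24,.064),np.radians(172.6))"
```

```text
time: 15.45
tool_pos: [0.5682, -0.2388, 0.0669]
tcp_rot: [-2.156, 0.136, 2.157]
contact_force: [0.9, 0.7, -0.3]
finger_gap: 0.0565
t 15.45 pos [ 0.5682 -0.2388  0.0669] gap 0.0565 F [ 0.9  0.7 -0.3] j6 0.01 -> shift, turn [array([ 0.0029,  0.0012, -0.0002]), array([ 0.0031,  0.0003, -0.0003])]
```

```bash
python3 -m crank '[{"translation":[0.002,0.001,0],"dr":[0,0,0],"claw":-1},{"translation":[0,0,0],"dr":[0,0,0],"claw":-1},{"translation":[0,0,0],"dr":[0,0,0],"claw":-1},{"translation":[0,0,0],"dr":[0,0,0],"claw":-1},{"translation":[0,0,0],"dr":[0,0,0],"claw":-1},{"translation":[0,0,0],"dr":[0,0,0],"claw":-1}]' 40; cat >> h.py <<'E'
PIV=np.array([.5824,-.1317])
def lev(rest,a):
    s=read_state(); d=s["tool_pos"][:2]-PIV; th=rest-np.arctan2(d[1],d[0]); 
    F=np.array(s["contact_force"]); b=rest-th; tang=np.array([np.sin(b),-np.cos(b)]); print("angle",round(th,3),"rad",round(np.hypot(*d),4),"push",round(-F[:2]@tang,1),"radial",round(F[0]*np.cos(b)+F[1]*np.sin(b),1))
    b=rest-a; delta((PIV[0]+.11*np.cos(b),PIV[1]+.11*np.sin(b),.065),b-np.pi/2)
E
python3 -c "
from h import *
s=read_state(); d=np.array(s['tool_pos'][:2])-PIV; print(np.arctan2(d[1],d[0]),np.hypot(*d))
lev(np.arctan2(d[1],d[0]),.12)"
```

```text
time: 15.95
tool_pos: [0.5697, -0.2403, 0.0683]
tcp_rot: [-2.162, 0.137, 2.152]
contact_force: [-5.9, 0.8, 0.7]
finger_gap: 0.0242
-1.6871678519515372 0.109381257592962
angle 0.0 rad 0.1094 push -6.0 radial -0.1
t 15.95 pos [ 0.5697 -0.2403  0.0683] gap 0.0242 F [-5.9  0.8  0.7] j6 0.01 -> shift, turn [array([ 0.0032, -0.    ,  0.0132]), array([ 0.1104, -0.005 , -0.0006])]
```

The gap is 24.2 mm, so the knob is held, and its radius from the pivot is 109 mm as expected. I'll advance in small arcs and watch the angle and the push.

```bash
python3 -m crank '[{"translation":[0.001,0,0.004],"dr":[0.03,-0.003,0],"claw":-1},{"translation":[0,0,0.004],"dr":[0.03,0,0],"claw":-1},{"translation":[0,0,0.004],"dr":[0.03,0,0],"claw":-1}]' 40; python3 -c "
from h import *
lev(-1.69,.24)"
```

```text
time: 16.2
tool_pos: [0.567, -0.2395, 0.0685]
tcp_rot: [-2.135, 0.228, 2.087]
contact_force: [8.8, -2.5, -8.4]
finger_gap: 0.0231
angle 0.023 rad 0.1089 push 9.1 radial 1.2
t 16.2 pos [ 0.567  -0.2395  0.0685] gap 0.0231 F [ 8.8 -2.5 -8.4] j6 -0.08 -> shift, turn [array([0.0029, 0.0002, 0.0238]), array([ 0.1476, -0.0229,  0.0006])]
```

```bash
python3 -m crank '[{"translation":[0,0,0.006],"dr":[0.01,-0.005,0],"claw":-1},{"translation":[0,0,0.006],"dr":[0.01,-0.005,0],"claw":-1},{"translation":[0,0,0.006],"dr":[0.01,0,0],"claw":-1}]' 40; python3 -c "
from h import *
lev(-1.69,.24)"
```

```text
time: 16.45
tool_pos: [0.5627, -0.2387, 0.0684]
tcp_rot: [-2.142, 0.257, 2.056]
contact_force: [10.5, -5.8, -6.9]
finger_gap: 0.0231
angle 0.063 rad 0.1088 push 11.4 radial 3.8
t 16.45 pos [ 0.5627 -0.2387  0.0684] gap 0.0231 F [10.5 -5.8 -6.9] j6 -0.11 -> shift, turn [array([0.0026, 0.0005, 0.0195]), array([ 0.1229, -0.0415, -0.0004])]
```

```bash
python3 -m crank '[{"translation":[0,0,0.007],"dr":[0.02,-0.03,0],"claw":-1},{"translation":[0,0,0.007],"dr":[0.02,-0.03,0],"claw":-1},{"translation":[0,0,0.007],"dr":[0.02,-0.02,0],"claw":-1}]' 40; python3 -c "
from h import *
lev(-1.69,.24)"
```

```text
time: 16.7
tool_pos: [0.5557, -0.2372, 0.0687]
tcp_rot: [-2.054, 0.31, 2.07]
contact_force: [9.2, -6.4, -11.3]
finger_gap: 0.023
angle 0.128 rad 0.1088 push 10.5 radial 4.0
t 16.7 pos [ 0.5557 -0.2372  0.0687] gap 0.023 F [  9.2  -6.4 -11.3] j6 -0.16 -> shift, turn [array([0.0038, 0.0011, 0.0122]), array([ 0.0617,  0.0076, -0.0021])]
```

```bash
python3 -m crank '[{"translation":[0.001,0,0.006],"dr":[0.02,-0.015,0],"claw":-1},{"translation":[0,0,0.006],"dr":[0.02,-0.01,0],"claw":-1}]' 40; python3 -c "
from h import *
lev(-1.69,.24)"
```

```text
time: 16.87
tool_pos: [0.5539, -0.2367, 0.0687]
tcp_rot: [-2.028, 0.346, 2.05]
contact_force: [5.3, -6.2, -9.7]
finger_gap: 0.0231
angle 0.146 rad 0.1088 push 6.7 radial 4.6
t 16.87 pos [ 0.5539 -0.2367  0.0687] gap 0.0231 F [ 5.3 -6.2 -9.7] j6 -0.2 -> shift, turn [array([0.0038, 0.0014, 0.0102]), array([ 0.0231,  0.0107, -0.0019])]
```

```bash
python3 -m crank '[{"translation":[0.001,0,0.006],"dr":[0.01,0,0],"claw":-1},{"translation":[0,0,0.006],"dr":[0.01,0,0],"claw":-1}]' 40; python3 -c "
from h import *
lev(-1.69,.36)"; python3 -m crank '[{"translation":[0.001,0,0.006],"dr":[0.02,0,0],"claw":-1}]' 40; python3 -c "
from h import *
lev(-1.69,.36)"
```

```text
time: 17.03
tool_pos: [0.5506, -0.2359, 0.0687]
tcp_rot: [-2.038, 0.366, 2.022]
contact_force: [6.6, -5.9, -9.5]
finger_gap: 0.0231
angle 0.177 rad 0.1089 push 8.0 radial 3.8
t 17.03 pos [ 0.5506 -0.2359  0.0687] gap 0.0231 F [ 6.6 -5.9 -9.5] j6 -0.22 -> shift, turn [array([0.0035, 0.0004, 0.0201]), array([ 0.1254, -0.0082, -0.0012])]
time: 17.12
tool_pos: [0.5489, -0.2353, 0.0684]
tcp_rot: [-2.037, 0.386, 2.002]
contact_force: [6.1, -5.0, -1.3]
finger_gap: 0.0231
angle 0.193 rad 0.1089 push 7.4 radial 2.9
t 17.12 pos [ 0.5489 -0.2353  0.0684] gap 0.0231 F [ 6.1 -5.  -1.3] j6 -0.25 -> shift, turn [array([0.0031, 0.0006, 0.0183]), array([ 0.1062, -0.0175, -0.0005])]
```

```bash
python3 -m crank '[{"translation":[0.001,0,0.007],"dr":[0.02,-0.02,0],"claw":-1},{"translation":[0.001,0,0.007],"dr":[0.02,-0.02,0],"claw":-1}]' 40; python3 -c "
from h import *
lev(-1.69,.48)"; python3 -m crank '[{"translation":[0,0,0.007],"dr":[0.03,-0.02,0],"claw":-1},{"translation":[0,0,0.007],"dr":[0.02,-0.02,0],"claw":-1}]' 40; python3 -c "
from h import *
lev(-1.69,.48)"
```

```text
time: 17.28
tool_pos: [0.5438, -0.2335, 0.0686]
tcp_rot: [-1.991, 0.417, 1.996]
contact_force: [8.0, -8.0, -7.9]
finger_gap: 0.0229
angle 0.243 rad 0.1089 push 10.3 radial 4.6
t 17.28 pos [ 0.5438 -0.2335  0.0686] gap 0.0229 F [ 8.  -8.  -7.9] j6 -0.28 -> shift, turn [array([ 0.0037, -0.0006,  0.0258]), array([ 0.1863,  0.0025, -0.0005])]
time: 17.45
tool_pos: [0.5414, -0.2323, 0.0689]
tcp_rot: [-1.946, 0.456, 1.978]
contact_force: [10.0, -12.4, -15.2]
finger_gap: 0.0231
angle 0.268 rad 0.1086 push 13.9 radial 7.7
t 17.45 pos [ 0.5414 -0.2323  0.0689] gap 0.0231 F [ 10.  -12.4 -15.2] j6 -0.32 -> shift, turn [array([0.0043, 0.0007, 0.0231]), array([0.1369, 0.0171, 0.0009])]
```

The first click is felt: the push sagged to 6.7 N near 0.15 and firmed to 10–14 N at 0.24–0.27, so the measured angle agrees. I'll go on to the second.

```bash
python3 -m crank '[{"translation":[0.002,0.001,0.007],"dr":[0.02,0,0],"claw":-1},{"translation":[0.001,0.001,0.007],"dr":[0.02,0,0],"claw":-1},{"translation":[0,0.001,0.007],"dr":[0.02,-0.01,0],"claw":-1}]' 40; python3 -c "
from h import *
lev(-1.69,.48)"; python3 -m crank '[{"translation":[0.001,0,0.007],"dr":[0.02,-0.015,0],"claw":-1},{"translation":[0,0,0.007],"dr":[0.02,-0.015,0],"claw":-1}]' 40; python3 -c "
from h import *
lev(-1.69,.48)"
```

```text
time: 17.7
tool_pos: [0.5382, -0.2309, 0.0688]
tcp_rot: [-1.942, 0.504, 1.918]
contact_force: [8.6, -6.1, -13.3]
finger_gap: 0.0229
angle 0.3 rad 0.1086 push 10.3 radial 2.1
t 17.7 pos [ 0.5382 -0.2309  0.0688] gap 0.0229 F [  8.6  -6.1 -13.3] j6 -0.38 -> shift, turn [array([0.0036, 0.0016, 0.0197]), array([ 0.0834, -0.0101,  0.0085])]
time: 17.87
tool_pos: [0.5334, -0.2285, 0.0688]
tcp_rot: [-1.906, 0.532, 1.904]
contact_force: [6.6, -11.0, -12.4]
finger_gap: 0.0228
angle 0.349 rad 0.1085 push 10.9 radial 6.8
t 17.87 pos [ 0.5334 -0.2285  0.0688] gap 0.0228 F [  6.6 -11.  -12.4] j6 -0.41 -> shift, turn [array([0.0038, 0.0018, 0.0143]), array([0.0459, 0.002 , 0.009 ])]
```

```bash
python3 -m crank '[{"translation":[0.002,0,0.006],"dr":[0.02,-0.01,0],"claw":-1},{"translation":[0.001,0,0.006],"dr":[0.02,-0.01,0],"claw":-1}]' 40; python3 -c "
from h import *
lev(-1.69,.48)"; python3 -m crank '[{"translation":[0.001,0,0.006],"dr":[0.02,-0.01,0],"claw":-1},{"translation":[0,0,0.006],"dr":[0.02,-0.01,0],"claw":-1}]' 40; python3 -c "
from h import *
lev(-1.69,.48)"
```

```text
time: 18.03
tool_pos: [0.5309, -0.2273, 0.0686]
tcp_rot: [-1.881, 0.562, 1.881]
contact_force: [5.0, -8.0, -4.3]
finger_gap: 0.0229
angle 0.375 rad 0.1086 push 8.2 radial 4.7
t 18.03 pos [ 0.5309 -0.2273  0.0686] gap 0.0229 F [ 5.  -8.  -4.3] j6 -0.45 -> shift, turn [array([0.0036, 0.0019, 0.0114]), array([0.0084, 0.0033, 0.01  ])]
time: 18.2
tool_pos: [0.5268, -0.225, 0.0688]
tcp_rot: [-1.852, 0.591, 1.861]
contact_force: [4.3, -9.6, -11.2]
finger_gap: 0.0233
angle 0.418 rad 0.1086 push 8.6 radial 6.0
t 18.2 pos [ 0.5268 -0.225   0.0688] gap 0.0233 F [  4.3  -9.6 -11.2] j6 -0.49 -> shift, turn [array([0.0038, 0.0018, 0.0066]), array([-0.0297,  0.0083,  0.0113])]
```

```bash
python3 -m crank '[{"translation":[0.002,0,0.006],"dr":[0,-0.005,0.005],"claw":-1},{"translation":[0.001,0,0.006],"dr":[0,-0.005,0.005],"claw":-1}]' 40; python3 -c "
from h import *
lev(-1.69,.72)"; python3 -m crank '[{"translation":[0.001,0,0.006],"dr":[0.01,-0.01,0],"claw":-1},{"translation":[0,0,0.006],"dr":[0.01,-0.01,0],"claw":-1}]' 40; python3 -c "
from h import *
lev(-1.69,.72)"
```

```text
time: 18.37
tool_pos: [0.5247, -0.2238, 0.0687]
tcp_rot: [-1.863, 0.601, 1.858]
contact_force: [6.6, -12.3, -8.0]
finger_gap: 0.0227
angle 0.441 rad 0.1087 push 12.1 radial 6.9
t 18.37 pos [ 0.5247 -0.2238  0.0687] gap 0.0227 F [  6.6 -12.3  -8. ] j6 -0.51 -> shift, turn [array([ 0.0036, -0.0009,  0.0304]), array([ 0.2114, -0.001 ,  0.0034])]
time: 18.53
tool_pos: [0.5221, -0.2221, 0.0689]
tcp_rot: [-1.848, 0.615, 1.844]
contact_force: [7.4, -11.8, -13.1]
finger_gap: 0.0227
angle 0.469 rad 0.1087 push 12.8 radial 5.7
t 18.53 pos [ 0.5221 -0.2221  0.0689] gap 0.0227 F [  7.4 -11.8 -13.1] j6 -0.52 -> shift, turn [array([ 0.0039, -0.0004,  0.0274]), array([0.1896, 0.0005, 0.0066])]
```

```bash
for i in 1; do python3 -m crank '[{"translation":[0.001,0,0.007],"dr":[0.02,-0.01,0],"claw":-1},{"translation":[0,0,0.007],"dr":[0.02,-0.01,0],"claw":-1}]' 40 >/dev/null; python3 -c "
from h import *
lev(-1.69,.72)"; done; python3 -m crank '[{"translation":[0.001,0,0.007],"dr":[0.02,-0.01,0],"claw":-1},{"translation":[0,0,0.007],"dr":[0.02,-0.01,0],"claw":-1}]' 40 >/dev/null; python3 -c "
from h import *
lev(-1.69,.72)"
```

```text
angle 0.5 rad 0.1086 push 18.2 radial 7.6
t 18.7 pos [ 0.5194 -0.2201  0.0689] gap 0.0225 F [ 10.4 -16.8 -15.7] j6 -0.57 -> shift, turn [array([0.0039, 0.0006, 0.024 ]), array([ 1.472e-01, -1.000e-04,  1.090e-02])]
angle 0.524 rad 0.1085 push 13.9 radial 6.6
t 18.87 pos [ 0.5173 -0.2186  0.0688] gap 0.023 F [  7.2 -13.6 -14.1] j6 -0.6 -> shift, turn [array([0.0038, 0.0013, 0.0214]), array([ 0.1078, -0.0017,  0.0147])]
```

The second valley is felt, with push peaking at 18 N near 0.50. Now I'll climb the third tooth with single looks.

```bash
python3 -m crank '[{"translation":[0.001,0,0.007],"dr":[0.02,-0.01,0],"claw":-1},{"translation":[0.001,0,0.007],"dr":[0.02,-0.01,0],"claw":-1}]' 40 >/dev/null; python3 -c "
from h import *
lev(-1.69,.72)"; python3 -m crank '[{"translation":[0.001,0,0.007],"dr":[0.015,-0.01,0],"claw":-1}]' 40 >/dev/null; python3 -c "
from h import *
lev(-1.69,.72)"
```

```text
angle 0.559 rad 0.1086 push 10.6 radial 7.0
t 19.03 pos [ 0.5142 -0.2163  0.0686] gap 0.023 F [  3.9 -12.1  -3.2] j6 -0.64 -> shift, turn [array([0.0035, 0.0016, 0.0175]), array([ 0.07  , -0.0002,  0.0169])]
angle 0.581 rad 0.1087 push 12.1 radial 7.2
t 19.12 pos [ 0.5124 -0.2148  0.0686] gap 0.0229 F [  4.7 -13.3  -4.6] j6 -0.65 -> shift, turn [array([0.0036, 0.0016, 0.0152]), array([0.056 , 0.0013, 0.0179])]
```

```bash
python3 -m crank '[{"translation":[0.001,0,0.006],"dr":[0.015,-0.01,0.005],"claw":-1}]' 40 >/dev/null; python3 -c "
from h import *
lev(-1.69,.72)"; python3 -m crank '[{"translation":[0.001,0,0.006],"dr":[0.01,-0.01,0.005],"claw":-1}]' 40 >/dev/null; python3 -c "
from h import *
lev(-1.69,.72)"
```

```text
angle 0.596 rad 0.1087 push 10.9 radial 6.4
t 19.2 pos [ 0.5111 -0.2138  0.0686] gap 0.023 F [  4.1 -11.9  -5.1] j6 -0.67 -> shift, turn [array([0.0036, 0.0016, 0.0135]), array([0.0413, 0.003 , 0.0143])]
angle 0.61 rad 0.1087 push 12.6 radial 6.7
t 19.28 pos [ 0.5099 -0.2128  0.0686] gap 0.0228 F [  5.  -13.4  -5.4] j6 -0.69 -> shift, turn [array([0.0036, 0.0016, 0.012 ]), array([0.0317, 0.0047, 0.0105])]
```

```bash
python3 -m crank '[{"translation":[0.001,0,0.006],"dr":[0.01,-0.005,0.005],"claw":-1}]' 40 >/dev/null; python3 -c "
from h import *
lev(-1.69,.72)"; python3 -m crank '[{"translation":[0.001,0,0.006],"dr":[0.005,-0.005,0.005],"claw":-1}]' 40 >/dev/null; python3 -c "
from h import *
lev(-1.69,.72)"
```

```text
angle 0.623 rad 0.1088 push 12.6 radial 8.4
t 19.37 pos [ 0.5089 -0.2119  0.0686] gap 0.0231 F [  3.6 -14.7  -4.6] j6 -0.71 -> shift, turn [array([0.0036, 0.0015, 0.0106]), array([0.0218, 0.0013, 0.0069])]
angle 0.637 rad 0.1089 push 13.9 radial 7.7
t 19.45 pos [ 0.5077 -0.2109  0.0686] gap 0.0229 F [  4.8 -15.1  -5.5] j6 -0.72 -> shift, turn [array([0.0036, 0.0014, 0.0091]), array([ 0.0164, -0.002 ,  0.0033])]
```

```bash
python3 -m crank '[{"translation":[0.001,0,0.006],"dr":[0.005,0,0],"claw":-1}]' 40 >/dev/null; python3 -c "
from h import *
lev(-1.69,.72)"; python3 -m crank '[{"translation":[0.001,0,0.006],"dr":[0.005,0,0],"claw":-1}]' 40 >/dev/null; python3 - <<'E'
from h import *
lev(-1.69,.72)
f=grab_frame("top");g=grab_frame("side")
a=cv2.resize(f["color"][200:320,320:470],None,fx=4,fy=4,interpolation=2);b=cv2.resize(g["color"][170:270,270:420],None,fx=4,fy=4,interpolation=2)[20:140*4]
cv2.imwrite("pics/s8.png",a[:,:,::-1]);cv2.imwrite("pics/s8b.png",b[:,:,::-1])
E
```

```text
angle 0.649 rad 0.1089 push 15.3 radial 9.3
t 19.53 pos [ 0.5067 -0.21    0.0686] gap 0.0231 F [  4.5 -17.4  -4.9] j6 -0.74 -> shift, turn [array([0.0035, 0.0013, 0.0078]), array([ 0.0106, -0.0104,  0.0049])]
angle 0.663 rad 0.1089 push 14.1 radial 8.1
t 19.62 pos [ 0.5056 -0.209   0.0686] gap 0.0233 F [  4.3 -15.7  -4.9] j6 -0.75 -> shift, turn [array([0.0034, 0.0012, 0.0063]), array([ 0.004 , -0.0184,  0.0067])]
```

View pics/s8.png

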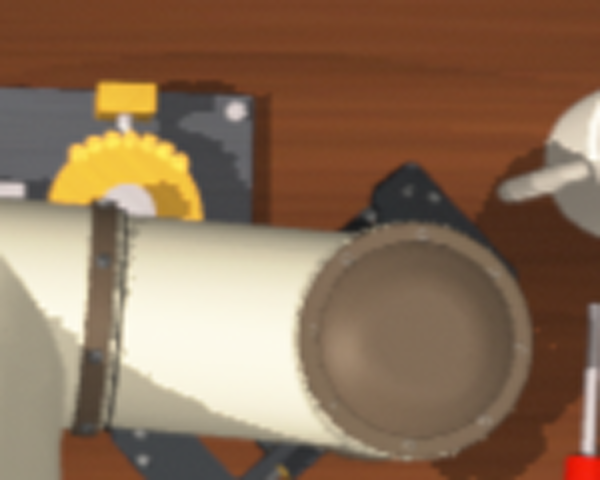

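View pics/s8b.png

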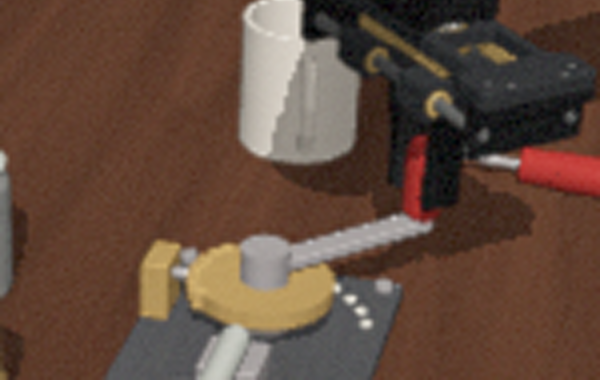

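The side view shows the knob held between the fingers and the arm from the hub at (266,255) to its tip at about (432,226). The gripper is tilted only slightly. I'll check the lever angle from these pixels.

```bash
python3 - <<'E'
from h import *
g=dict(np.load("side0.npz"))
for z in(.05,.054):
  for x,y in((432,226),(430,222),(425,218),(300,248)):
    p=onplane(g,270+(x+.5)/4-.5,170+(20+y+.5)/4-.5,z); d=p[:2]-PIV; print(z,p.round(4),round(np.hypot(*d),3),"lever",round(-1.69-np.arctan2(d[1],d[0]),3))
for th in(0,.6,.66,.72): 
  b=-1.69-th; u,v=proj(g,(PIV[0]+.114*np.cos(b),PIV[1]+.114*np.sin(b),.054)); print(th,(u-270)*4,(v-170)*4-20)
lev(-1.69,.72)
E
```

```text
0.05 [ 0.4967 -0.2076  0.05  ] 0.115 lever 0.727
0.05 [ 0.4985 -0.2123  0.05  ] 0.116 lever 0.687
0.05 [ 0.502  -0.2164  0.05  ] 0.117 lever 0.64
0.05 [ 0.5665 -0.1595  0.05  ] 0.032 lever 0.401
0.054 [ 0.496  -0.2002  0.054 ] 0.11 lever 0.782
0.054 [ 0.4978 -0.2048  0.054 ] 0.112 lever 0.739
0.054 [ 0.5013 -0.2089  0.054 ] 0.112 lever 0.691
0.054 [ 0.5653 -0.1524  0.054 ] 0.027 lever 0.572
0 321.78156637607685 174.94671800248148
0.6 415.48213227679116 208.5842886807318
0.66 422.77327303411676 213.26607388985485
0.72 429.5688681968327 218.14676638742117
angle 0.673 rad 0.1091 push 11.3 radial 6.6
t 19.72 pos [ 0.5048 -0.2083  0.0685] gap 0.0228 F [  3.2 -12.6  -2.8] j6 -0.75 -> shift, turn [array([0.0034, 0.001 , 0.0052]), array([ 0.0038, -0.0166,  0.0064])]
```

```bash
python3 -m crank '[{"translation":[0.001,0,0.006],"dr":[0.005,-0.01,0],"claw":-1}]' 40 >/dev/null; python3 - <<'E'
from h import *
for i in range(5):
    lev(-1.69,.72); g=grab_frame("side")
cv2.imwrite("pics/s9.png",cv2.resize(g["color"][170:270,270:420],None,fx=5,fy=5,interpolation=2)[:,:,::-1])
E
```

```text
angle 0.688 rad 0.1091 push 15.4 radial 8.5
t 19.8 pos [ 0.5036 -0.2071  0.0685] gap 0.0233 F [  4.5 -17.   -4.8] j6 -0.76 -> shift, turn [array([0.0035, 0.001 , 0.0035]), array([-0.0028, -0.0141,  0.0084])]
angle 0.691 rad 0.1091 push 12.4 radial 5.8
t 19.85 pos [ 0.5033 -0.2069  0.0685] gap 0.0229 F [  4.4 -13.   -3.5] j6 -0.76 -> shift, turn [array([0.0034, 0.0009, 0.0032]), array([-0.0036, -0.0136,  0.0087])]
angle 0.692 rad 0.1091 push 11.9 radial 5.9
t 19.9 pos [ 0.5033 -0.2069  0.0685] gap 0.0231 F [  4.  -12.7  -3.5] j6 -0.76 -> shift, turn [array([0.0034, 0.0009, 0.0031]), array([-0.0035, -0.0135,  0.0085])]
angle 0.692 rad 0.1092 push 12.1 radial 6.7
t 19.95 pos [ 0.5032 -0.2069  0.0685] gap 0.0232 F [  3.5 -13.4  -2.3] j6 -0.76 -> shift, turn [array([0.0034, 0.0009, 0.0031]), array([-0.0035, -0.0133,  0.0084])]
angle 0.692 rad 0.1091 push 10.8 radial 6.4
t 20.0 pos [ 0.5033 -0.2069  0.0685] gap 0.0229 F [  2.7 -12.2  -2.9] j6 -0.76 -> shift, turn [array([0.0035, 0.001 , 0.0031]), array([-0.0034, -0.0133,  0.0084])]
```

View pics/s9.png

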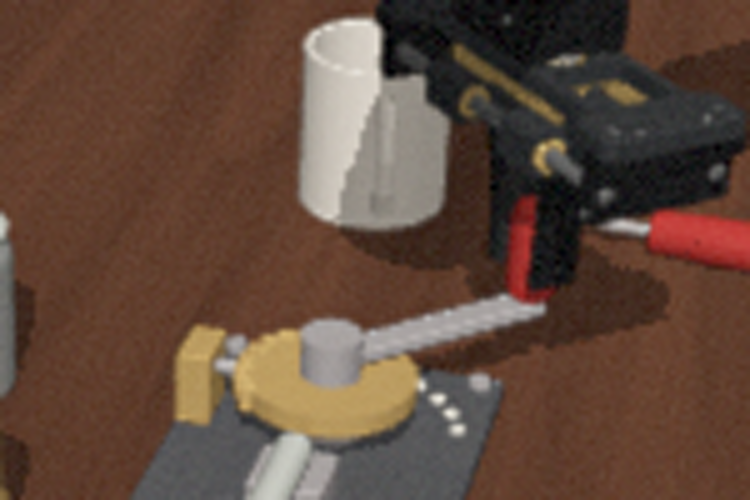

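It holds still at 0.692. As an independent check, the probe travel should be about 33 mm/rad × 0.7 ≈ 23 mm.

```bash
python3 - <<'E'
from h import *
f=grab_frame("top"); o=dict(np.load("top0.npz"))
a=[cv2.resize(x["color"][225:275,130:370],None,fx=3.3,fy=3.3,interpolation=2) for x in(o,f)]
cv2.imwrite("pics/n.png",np.vstack(a)[:,:,::-1]); 
for x in(o,f): print(x["color"][251:255,255:320].mean(0).mean(1).round().astype(int).tolist())
E
```

```text
[163, 176, 176, 170, 146, 112, 92, 82, 84, 94, 115, 148, 172, 178, 177, 166, 132, 106, 106, 87, 78, 94, 128, 142, 119, 86, 74, 74, 74, 74, 74, 74, 74, 74, 74, 74, 70, 58, 49, 64, 143, 226, 244, 245, 246, 246, 246, 246, 246, 246, 246, 246, 246, 245, 246, 246, 246, 246, 245, 245, 245, 245, 245, 245, 246]
[158, 199, 215, 213, 196, 161, 137, 124, 123, 128, 144, 173, 202, 210, 203, 174, 129, 87, 83, 119, 172, 192, 188, 187, 186, 185, 184, 184, 183, 182, 181, 181, 180, 180, 178, 178, 177, 176, 175, 174, 173, 173, 172, 171, 170, 169, 168, 168, 167, 166, 165, 164, 163, 163, 164, 164, 162, 161, 159, 157, 156, 154, 152, 151, 150]
```

View pics/n.png

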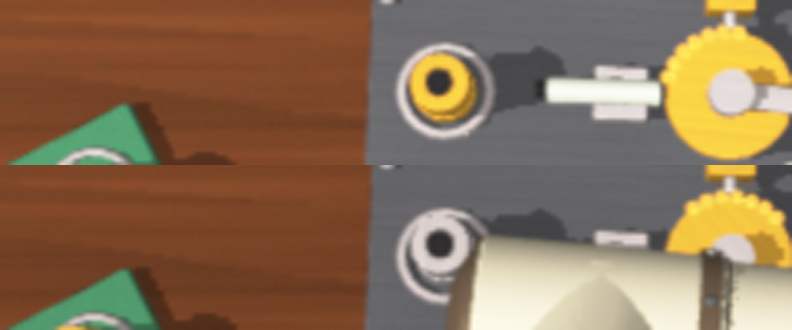

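```bash
python3 - <<'E'
from h import *
f=grab_frame("side"); o=dict(np.load("side0.npz"))
a=[cv2.resize(x["color"][235:315,285:375],None,fx=4.4,fy=4.4,interpolation=2) for x in(o,f)]
cv2.imwrite("pics/n2.png",np.hstack(a)[:,:,::-1]); cc=np.array(F0:=[.5847,-.0517]); yv=np.array([.0284,.9996])
for y in(.0,-.005,.01,.015,.018,.02,.025):
    p=cc+yv*y; u,v=proj(f,(p[0],p[1],.041)); print(y,round((u-285)*4.4,1),round((v-235)*4.4,1))
E
```

```text
0.0 182.1 121.8
-0.005 184.6 116.6
0.01 176.9 132.3
0.015 174.3 137.6
0.018 172.7 140.8
0.02 171.7 142.9
0.025 169.0 148.3
```

View pics/n2.png

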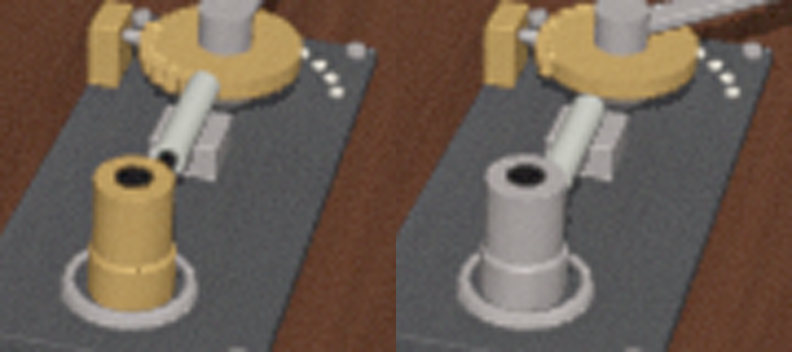

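The probe bar's rear end moved from (204,77) to (194,102) in the crop. That is about 24 mm, or a lever angle of about 0.72, which agrees with the third valley. The steel part stands upright in its ring. One last look over everything before handing in.

```bash
python3 - <<'E'
from h import *
f=grab_frame("side"); cv2.imwrite("pics/fin.png",f["color"][:,:,::-1])
lev(-1.69,.72)
E
```

```text
angle 0.692 rad 0.1091 push 11.4 radial 6.4
t 20.2 pos [ 0.5033 -0.2068  0.0685] gap 0.0232 F [  3.2 -12.7  -3.2] j6 -0.76 -> shift, turn [array([0.0034, 0.0009, 0.0031]), array([-0.0035, -0.0133,  0.0084])]
```

View pics/fin.png

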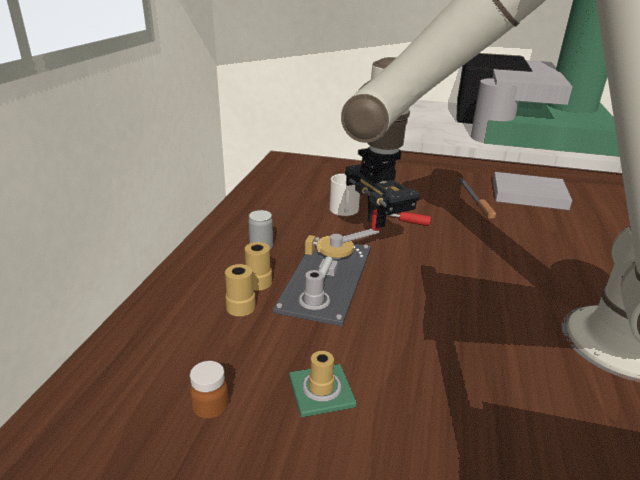

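The final view shows steel upright in the fixture nest at (314,290), brass upright in the stand nest at (322,375), and the knob held at (375,218). The mug, screwdriver, can and jar are where they started. The lever has been still for more than 0.4 s, so I'm handing in.

```bash
python3 -c "
from station import hand_in
print(hand_in())"
```

```text
the job is handed in; nothing more can be done
None
```

I swapped the two parts, using a spot on the free bench for the brass one meanwhile. Steel now stands in the fixture nest and brass in the stand nest. I then gripped the red knob, advanced the lever by three clicks and handed in while still holding it, after about 20 s of the 72 s allowed.

**Last checks**
- **Parts:** both were upright inside their rings in the side view. The mug, screwdriver, can and jar looked unmoved there.
- **Lever:** it was still, at 0.69 rad by the tool position, with about 11 N of push at the knob. The probe travel and the side picture put it nearer 0.70–0.75 rad, so the measurements differ by up to about 0.05 rad. All of them lie within 0.615 to 0.825.

**Less certain**
- **Third click:** I felt the first two clicks, but the sag at the third tooth was blurred in the force reading. The count of three therefore rests mainly on the measured angle and the probe travel.
- **Stand ring:** my automatic fit of it in the top view failed because the arm covered it. I used the earlier top and side measurements instead, and the brass part seated at the expected height.

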